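# Unload the module rack: lock the ladder gate up, eject, sort

## Task

Raise the gate by its red bar past the yellow rung and lower it until its pawl hangs on that rung, and leave it locked there. Only then push every power module out of its nest with the ejector slide behind it, and put the green-lidded modules in the blue crate and any red-lidded one in the red reject box. Leave the tools and other things on the bench alone.

Things in the scene. Friction and masses are not known exactly. Their poses are not given: they have to be found in the camera images.
- rack: unloading fixture fixed to the bench: grey base 310 (x) x 330 (y) x 12 mm. Origin on the bench under the middle nest in the gate's plane; x along the nests, y from the gate to the ejector paddles, z up. Nests at x = -80, 0, +80 mm: channels 44 mm wide inside, clear roof (top z 50 mm), y = +12 to +80, open to -y. Before them, to y = -119, a flat apron at z 12 mm; lip 6 mm higher at y = -122.
- yellow_rung (a point): middle of the yellow upper rung of the fixed blue ladder just behind the gate: round, 12 mm thick, along the rack's x, 30 mm in +y of the gate's plane, 165 mm above the bench. A steel rung lies 50 mm below it. The ladder's two stiles stand at x = +-145 mm of the rack, up to 215 mm.
- gate (a joint): height in m of the sliding ladder section (gate, 256 mm wide, 0.5 kg, in the rack's plane y = 0): 0 = down, its blue bottom rail (z 16 to 50 mm) shuts all nests; about 0.045 = hangs by its pawl on the steel rung; about 0.095 = on the yellow rung; 0.14 = upper stop. Let go, it falls till a rung catches the pawl. Its hooks swing out over the yellow rung only once this exceeds 0.122 (steel: 0.072).
- gate_bar (a point): centre of the gate's red handle bar, 110 mm long (along the rack's x), 12 x 12 mm thick, free underneath between its two posts (90 mm apart), 200 mm above the bench when the gate is down; moves with the gate. Its frame is parallel to the rack's.
- pawl (a joint): angle in rad of the gate's gravity pawl (two orange hooks on one shaft, at x = +-100 mm, pointing to +y): 0 = hooks level, the working position to which the tails' weight brings it; grows to about 1 as a rung being passed tips the hooks down.
- ejector_1 (a joint): travel in m of the spring ejector slide behind the nest at x = -80 mm of the rack: 0 = home, 0.1 = fully pressed (end stop), towards the rack's -y. A spring (2 N at home, 6 N fully pressed) returns it. Fully pressed, it has pushed the module out until its rear is 25 mm in front of the gate's plane.
- ejector_1_paddle (a point): point on the rear (+y) face of that slide's upright paddle (black with a yellow patch, 44 mm wide in x, 8 mm thick, from 14 to 80 mm above the bench), 55 mm above the bench; at home 193 mm in +y of the rack's origin. Press here towards the rack's -y. The frame is parallel to the rack's.
- ejector_2 (a joint): travel in m of the spring ejector slide behind the nest at x = 0 mm of the rack: 0 = home, 0.1 = fully pressed (end stop), towards the rack's -y. A spring (2 N at home, 6 N fully pressed) returns it. Fully pressed, it has pushed the module out until its rear is 25 mm in front of the gate's plane.
- ejector_2_paddle (a point): point on the rear (+y) face of that slide's upright paddle (black with a yellow patch, 44 mm wide in x, 8 mm thick, from 14 to 80 mm above the bench), 55 mm above the bench; at home 193 mm in +y of the rack's origin. Press here towards the rack's -y. The frame is parallel to the rack's.
- ejector_3 (a joint): travel in m of the spring ejector slide behind the nest at x = +80 mm of the rack: 0 = home, 0.1 = fully pressed (end stop), towards the rack's -y. A spring (2 N at home, 6 N fully pressed) returns it. Fully pressed, it has pushed the module out until its rear is 25 mm in front of the gate's plane.
- ejector_3_paddle (a point): point on the rear (+y) face of that slide's upright paddle (black with a yellow patch, 44 mm wide in x, 8 mm thick, from 14 to 80 mm above the bench), 55 mm above the bench; at home 193 mm in +y of the rack's origin. Press here towards the rack's -y. The frame is parallel to the rack's.
- good_1: power module, a closed black plastic case with a green lid, 40 (x) x 60 (y) x 28 (z) mm, about 0.12 kg; origin at the centre of its underside, z out of the lid. Starts lid up in one of the rack's nests, axes parallel to the rack's, centre at y = +44 mm of the rack, top 40 mm above the bench. May be absent (None from the start).
- good_2: power module, a closed black plastic case with a green lid, 40 (x) x 60 (y) x 28 (z) mm, about 0.12 kg; origin at the centre of its underside, z out of the lid. Starts lid up in one of the rack's nests, axes parallel to the rack's, centre at y = +44 mm of the rack, top 40 mm above the bench. May be absent (None from the start).
- bad_1: power module, a closed black plastic case with a red lid, 40 (x) x 60 (y) x 28 (z) mm, about 0.12 kg; origin at the centre of its underside, z out of the lid. Starts lid up in one of the rack's nests, axes parallel to the rack's, centre at y = +44 mm of the rack, top 40 mm above the bench. May be absent (None from the start).
- crate: open blue plastic box, 130 (x) x 160 (y) x 50 (z) mm outside, walls and floor 5 mm thick, 0.7 kg, loose on the bench to the robot's right; origin at the centre of its underside. The crate and the reject box swap places from start to start.
- reject_box: open red plastic box, 130 (x) x 160 (y) x 50 (z) mm outside, walls and floor 5 mm thick, 0.7 kg, loose on the bench to the robot's right; origin at the centre of its underside. The crate and the reject box swap places from start to start.
- glue_gun: bystander: dark blue hot glue gun lying on its side, about 150 mm long with a white stick behind it, left of the rack
- circuit_board: bystander: green circuit board 70 x 90 mm, far side of the bench
- screw_jar: bystander: small jar with a yellow cap, 50 mm across and 55 mm high, left, beside the rack
- screwdriver: bystander: screwdriver with an orange handle, far side of the bench
- tape_roll: bystander: brown tape roll, 90 mm across and 24 mm high, left, towards the robot
- meter: bystander: yellow hand meter 75 x 140 x 34 mm, far right

How it is judged:
By the outcome, as a careful person would: the job done as asked, in the order asked, and still so for the second after the job is handed in, with the robot touching nothing.
Of good_1, good_2, bad_1 only 2 to 3 are there at a start; the rules pass over those that are not, and their reading is None.
At some moment in a run one of crate, reject_box may be knocked a few centimetres aside while the robot is not near it.
Once in a run the grip may slacken for a moment while it holds something.
It also fails if it takes over 210 s, if anything falls off the work surface, if the arm or the gripper's body presses on something with over 40 N, if the wrist force passes 120 N, or if a joint passes its speed limit or range.

## Robot

A 7-joint arm with a two-finger parallel gripper is mounted at the origin on the work surface. World frame = base frame: x ahead of the robot, y to its left, z up, the work surface at z = 0. Lengths are in mm, angles in rad, forces in N, time in s.
With the tool pointing down it reaches from about 400 to 750 mm from the base axis. Payload 19.5 kg.
Tool frame: the origin (TCP) lies at the very end of the fingers, on their centre line; the grasp point (between the pads) lies arm.grasp_offset behind it (arm.grasp_offset is the distance from the TCP to the grasp point, in mm); y points along the fingers, x is the direction in which the jaws open and shut, and the axes are right-handed (so a half turn about y gives the same grasp; the last joint's range is limited). The gripper opens to 85 mm and grips with 20 to 120 N. Pads are 22 mm wide; open, the fingers measure 114 mm over their backs; the gripper's body (76 mm by 85 mm) begins 54 mm behind the grasp point. The pads swing forward as they close: fully open they stand 13 mm farther back than shut.
Start: joints at [-1.39, 0.707, -0.028, 1.485, 0.022, 0.951, -0.075], TCP at [127.041, 560.76, 204.768] pointing down, gripper open.
Joint ranges: [-2.71, 2.71], [-0.32, 2.16], [-1.57, 1.52], [0, 2.45], [-1.46, 4.6], [0, 2.02], [-2.83, 2.83]. Speed limits (rad/s): [1.89, 1.89, 2.57, 2.57, 3.01, 3.01, 3.01].

## Interface

Orientations are given as a rotation vector (axis times angle).
In Python, from station import arm, optics, spotter gives the robot as it stands.
- The arm moves only by the shell command python3 -m jog 'ROWS' [FORCE]. ROWS is JSON, a list of rows, each a list of 3 entries, a list of its own where there are three numbers: the opening, from -1 (shut) to 1 (fully open), so that 0 is half open, then the shift along the tool's x, y, z in cm, then the turn about the tool's y in rad. In form: [[grip, [dx, dy, dz], twist], ...]. A call has 1 to 20 rows; each row is the pose to reach, as a shift and turn from the pose commanded when the call began, along the tool's axes at that moment; what a row does not reach only later rows make up. A row lasts 1/8 s, in which the tool goes at most 62.5 mm and 10.7 degrees, less where a joint would pass 70% of its speed; a pose out of reach is approached as far as the arm can. A call with a gripper value outside its range is refused whole. The fingers move at their own pace and stop on an object; FORCE is the grip in N (left out, the last holds). Time passes only in rows, so rows that repeat a pose let the fingers close. It gives the time, the measured TCP pose, the force and the opening at its end, in the units of the state.
- arm.get_obs(): the state, without advancing time (a new reading comes with each control period).
- optics.get_image(name): name is "side" or "top"; returns a dict with "pixels" (480x640x3 uint8, blue, green, red), "K" (3x3 intrinsics, pixels), "xyz" and "attitude" of the camera in the world. Camera axes: x right, y down, z forward; pixel columns grow to the right and rows downward; lengths in mm; the calibration is good to about 2 mm. A picture is of the moment at which its call begins. There is no depth.
- arm.close_job(): hands the job in, once; it reports no verdict.
Trained networks look in the newest picture that a camera, given by its name, has taken for a name from the list of things; names that differ only in an ending like _2 or _b are one class to them, and where a whole thing is asked for, a point or a joint stands for the part that bears it (a point fixed in the world has none). Each returns a list of dicts, best first, with "score" (0 to 1); they miss things now and then, are a little off and sometimes report something else, mostly with a low value. They report only what shows in the picture. A call takes as long as a camera call.
- spotter.cut_out(query, camera): "region" (480x640 bool, what is visible of it) and "rect" ([left, top, width, height] in pixels, round what is visible of it).
The state is a dict: "clock": time; "qpos": joint angles; "joint_velocities": joint speeds; "joint_efforts": joint torques, N m; "tool_pos": TCP position; "orientation": TCP orientation; "force": force on the tool from outside, world axes, zero at the start; "torque": the same for the moment, N m; "opening": opening from 0.0 (shut) to 1.0 (fully open).
Only numpy, scipy, OpenCV 4.12 (cv2) and the standard library are available. Lean on these libraries where they do the work, as an engineer would, in place of code of your own. Each camera call takes 0.05 s, during which the arm holds its last target.

## Working session

There is one attempt and no reset: what is moved stays moved. The work goes in short steps, Python scripts to look and compute and a shell command to move; the robot and the scene stay as the last step left them, time stands still between calls to the robot, and variables do not carry over. Pictures are saved under pics/ and viewed, and the job is handed in when it is done.

```bash
ls; mkdir -p pics
python3 - <<'E'
from station import arm, optics, spotter
import cv2
print(arm.get_obs(), arm.grasp_offset)
for n in ("side","top"):
    im=optics.get_image(n); cv2.imwrite(f"pics/{n}0.png",im["pixels"]); print(n,im["K"],im["xyz"],im["attitude"])
E
```

```text
pics
{'clock': 0.0, 'qpos': array([-1.38967767,  0.70709714, -0.02762201,  1.48496522,  0.02201642,
        0.95093063, -0.07547393]), 'joint_velocities': array([ 0.00190451,  0.00114603, -0.00081187,  0.00032219, -0.00061299,
        0.00086277, -0.00106844]), 'joint_efforts': array([-4.76868081e-05, -8.83219814e+01,  1.23451095e+00, -2.36172616e+01,
        1.68902229e-02,  6.49851310e-03,  2.57568303e-05]), 'tool_pos': array([127.00344463, 560.5037131 , 204.33876369]), 'orientation': array([-1.30711443, -1.04294868,  1.04433322]), 'force': array([-0.08448965, -0.07518749,  0.76334088]), 'torque': array([-0.01784074, -0.02694962, -0.03621474]), 'opening': 0.9948226716167266} 18.700000000000003
side [[607.8594883    0.         326.87553834]
 [  0.         607.8594883  243.23325825]
 [  0.           0.           1.        ]] [  33.18681718 -903.4013333  1255.6617539 ] [-2.30413713  0.60376491 -0.21855901]
top [[516.28248185   0.         316.43870892]
 [  0.         516.28248185 243.21529037]
 [  0.           0.           1.        ]] [ 331.32053388   53.3399908  1324.62319501] [-2.1536563   2.09716001 -0.18175902]
```

View pics/side0.png

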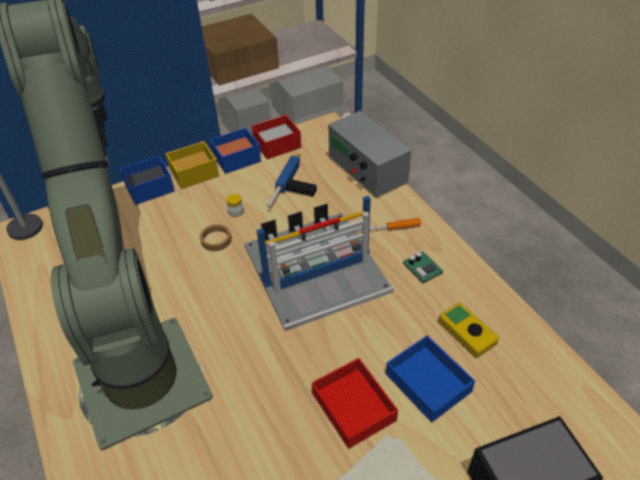

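View pics/top0.png

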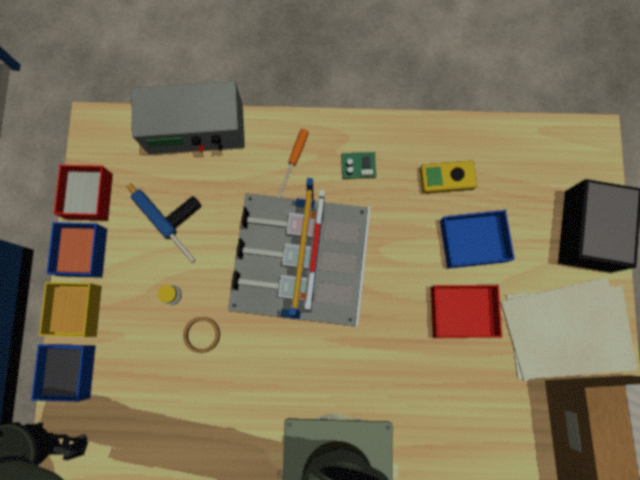

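The side view shows the rack at (320,260) with the red and blue boxes at (355,400) and (430,375). The top view shows the rack centred at (300,260), its paddles on the left. The nests look pinkish at (297,224) and greenish at (295,255) and (292,288). Next I measure the rack pose.

```bash
cat > h.py <<'E'
import numpy as np, cv2
from scipy.spatial.transform import Rotation as R
from station import arm, optics, spotter
def cam(n):
    im=optics.get_image(n); return im
def proj(im,P):
    P=np.atleast_2d(P); Rc=R.from_rotvec(im["attitude"]).as_matrix()
    c=(P-im["xyz"])@Rc; p=c@im["K"].T; return p[:,:2]/p[:,2:]
def back(im,uv,z):
    uv=np.atleast_2d(uv); d=np.c_[uv,np.ones(len(uv))]@np.linalg.inv(im["K"]).T
    d=d@R.from_rotvec(im["attitude"]).as_matrix().T; s=(z-im["xyz"][2])/d[:,2:]
    return im["xyz"]+d*np.reshape(s,(-1,1))
def zoom(im,l,t,w,h,f,name):
    cv2.imwrite(f"pics/{name}.png",cv2.resize(im["pixels"][t:t+h,l:l+w],None,fx=f,fy=f,interpolation=cv2.INTER_CUBIC))
E
python3 - <<'E'
from h import *
t=cam("top"); s=cam("side")
zoom(t,220,170,160,160,3.7,"tz"); zoom(s,230,180,180,150,4,"sz")
for n,im in (("top",t),("side",s)):
    for q in ("rack","gate","gate_bar","crate","reject_box","good_1","bad_1","ejector_1_paddle"):
        r=spotter.cut_out(q,n); print(n,q,[(round(d["score"],2),d["rect"]) for d in r][:4])
        if q=="rack":
            c,_=cv2.findContours(r[0]["region"].astype(np.uint8),0,1); c=max(c,key=cv2.contourArea)
            print(cv2.minAreaRect(c), cv2.approxPolyDP(c,4,True)[:,0].tolist())
print(back(t,[[247,194],[369,207],[356,325],[230,311]],12))
E
```

```text
top rack [(0.7, [227.9, 178.2, 142.5, 148.4]), (0.29, [280.3, 129.4, 25.0, 66.8])]
((300.9874267578125, 248.14846801757812), (130.61691284179688, 141.93270874023438), 6.968256950378418) [[246, 194], [228, 309], [356, 326], [369, 207], [326, 203], [323, 191], [315, 202], [312, 178], [307, 179], [305, 199]]
top gate [(0.89, [296.8, 192.5, 27.4, 119.6]), (0.45, [239.6, 208.8, 49.5, 20.4])]
top gate_bar [(0.66, [300.7, 188.0, 26.7, 125.7])]
top crate [(0.63, [126.1, 184.5, 74.8, 76.8])]
top reject_box [(0.71, [429.5, 283.6, 72.4, 56.9])]
top good_1 [(0.31, [235.7, 240.2, 48.7, 21.4]), (0.31, [281.8, 134.0, 24.4, 60.2])]
top bad_1 [(0.59, [418.6, 163.5, 58.0, 31.8])]
top ejector_1_paddle [(0.83, [231.4, 271.1, 45.9, 19.1])]
side rack [(0.85, [244.7, 196.2, 147.2, 131.9]), (0.55, [311.4, 201.6, 18.9, 23.6]), (0.42, [268.5, 211.3, 101.0, 83.8])]
((320.59735107421875, 260.02008056640625), (109.46995544433594, 133.8902587890625), 69.6559066772461) [[368, 197], [353, 215], [329, 217], [322, 204], [313, 208], [314, 221], [302, 223], [300, 212], [288, 215], [288, 227], [281, 232], [274, 221], [263, 223], [257, 238], [244, 244], [285, 330], [392, 291], [369, 254]]
side gate [(0.84, [268.4, 211.1, 102.9, 81.6]), (0.61, [311.9, 203.9, 16.9, 28.7])]
side gate_bar [(0.84, [268.5, 212.6, 100.5, 80.2]), (0.74, [287.2, 212.5, 18.2, 18.6])]
side crate [(0.8, [385.3, 335.7, 91.9, 89.0]), (0.65, [314.3, 205.7, 14.5, 17.4])]
side reject_box [(0.81, [309.0, 357.9, 89.3, 90.2]), (0.31, [313.3, 205.9, 12.1, 17.9])]
side good_1 []
side bad_1 [(0.48, [307.6, 357.5, 91.9, 92.0]), (0.34, [288.2, 214.2, 13.6, 24.1])]
side ejector_1_paddle [(0.82, [259.2, 220.3, 16.6, 23.8]), (0.53, [265.8, 153.7, 48.1, 52.6])]
[[693.03480215 251.47203388  12.        ]
 [666.15408821 -69.39410838  12.        ]
 [360.44283026 -39.52623587  12.        ]
 [386.82148504 278.93177916  12.        ]]
```

View pics/tz.png

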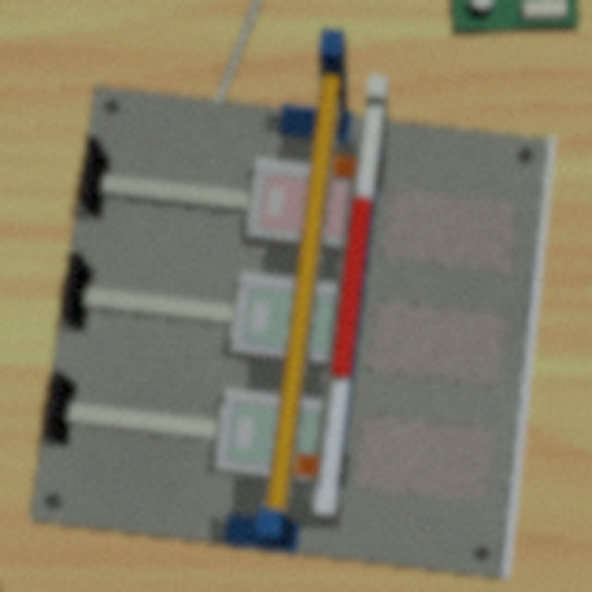

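View pics/sz.png

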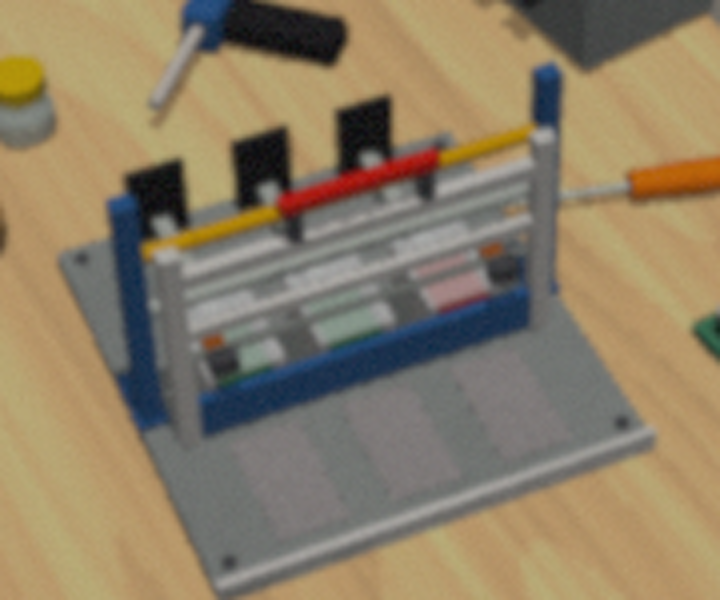

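The zooms show pink lid (bad) at x=+80 and green lids at 0 and −80. The red bar runs (317.8,223.5)–(312.7,271.9) in the top view and (300,230.7)–(340,219.5) in the side view. I fit the rack pose to these points.

```bash
cat >> h.py <<'E'
def rack2w(p,P):
    c,s=np.cos(p[2]),np.sin(p[2]); P=np.atleast_2d(P)
    return np.c_[p[0]+c*P[:,0]-s*P[:,1],p[1]+s*P[:,0]+c*P[:,1],P[:,2]]
E
python3 - <<'E'
from h import *
from scipy.optimize import least_squares
t=cam("top"); s=cam("side")
T=[([155,'b',12],(245.7,193.8)),([-155,'b',12],(228.9,310)),([155,'f',18],(369.5,207)),([-155,'f',18],(357.3,325.4)),
([55,0,206],(317.8,223.5)),([-55,0,206],(312.7,271.9)),([145,30,215],(309.7,182)),([-145,30,215],(292.4,311.4))]
S=[([-155,'b',12],(245,245)),([-155,'f',18],(284,324.5)),([155,'f',18],(393.7,288)),([-55,0,200],(300,230.7)),([55,0,200],(340,219.5))]
def P(L,p): return np.array([[a[0],(p[3] if a[1]=='b' else p[4] if a[1]=='f' else a[1]),a[2]] for a,_ in L],float)
def f(p):
    return np.r_[(proj(t,rack2w(p,P(T,p)))-[b for _,b in T]).ravel(),(proj(s,rack2w(p,P(S,p)))-[b for _,b in S]).ravel()]
r=least_squares(f,[520,80,0.09,205,-125],loss="soft_l1")
print(r.x); print(f(r.x).reshape(-1,2).round(1))
rt=least_squares(lambda p:f(p)[:16],[520,80,0.09,205,-125],loss="soft_l1");print(rt.x)
E
```

```text
[ 5.23466761e+02  6.61753624e+01 -9.24809060e-02  2.01980023e+02
 -1.22803638e+02]
[[ 0.8 -1.1]
 [ 0.1  0.6]
 [ 0.1 -0.7]
 [-0.2  0.7]
 [ 0.3 -0.9]
 [-0.5 -0.4]
 [-0.1 -1. ]
 [ 0.7 -0.4]
 [-1.4 -1. ]
 [-0.3  2.4]
 [-0.3 -0.6]
 [-1.2  1.6]
 [-0.6 -0.1]]
[ 5.22395722e+02  6.62753473e+01 -9.14070723e-02  2.02935574e+02
 -1.22990227e+02]
```

```bash
cat >> h.py <<'E'
RP=np.array([523.2,66.2,-0.0922])
def plan(target,xdir=None):
    """target world TCP; xdir: desired jaw axis angle (world), returns rows shift cm and twist"""
    o=arm.get_obs(); M=R.from_rotvec(o["orientation"]).as_matrix()
    d=M.T@(np.array(target)-o["tool_pos"])/10
    tw=None
    if xdir is not None:
        # tool y ~ down: positive twist about tool y = clockwise from above
        a=np.arctan2(M[1,0],M[0,0]); k=np.sign(M[2,1]) 
        tw=[round(((xdir-a)*k+m*np.pi+np.pi)%(2*np.pi)-np.pi,3) for m in (0,1)]
    print("tcp",o["tool_pos"].round(1),"F",o["force"].round(1),"op",round(o["opening"],3),"t",round(o["clock"],2),"shift",d.round(2),"twist",tw,"q7",o["qpos"][6].round(2))
E
python3 - <<'E'
from h import *
o=arm.get_obs(); print(R.from_rotvec(o["orientation"]).as_matrix().round(3))
plan(rack2w(RP,[0,0,260])[0],RP[2]+np.pi/2)
E
```

```text
[[ 0.221 -0.    -0.975]
 [ 0.975 -0.     0.221]
 [-0.    -1.     0.   ]]
tcp [127.  560.8 204.8] F [-0.2 -0.2  0.3] op 1.003 t 1.1 shift [-39.48  -5.52 -49.57] twist [np.float64(-0.131), np.float64(3.011)] q7 -0.08
```

```bash
python3 -m jog '[[0,[0,-12,0],0],[0,[0,-14,0],0],[0,[-8,-14,-9],-0.13],[0,[-16,-14,-19],-0.13],[0,[-24,-14,-29],-0.13],[0,[-32,-14,-39],-0.13],[0,[-39.5,-14,-49.6],-0.13],[0,[-39.5,-14,-49.6],-0.13],[0,[-39.5,-14,-49.6],-0.13],[0,[-39.5,-14,-49.6],-0.13],[0,[-39.5,-14,-49.6],-0.13],[0,[-39.5,-14,-49.6],-0.13],[0,[-39.5,-14,-49.6],-0.13],[0,[-39.5,-14,-49.6],-0.13],[0,[-39.5,-14,-49.6],-0.13]]' 60
python3 - <<'E'
from h import *
plan(rack2w(RP,[0,0,230])[0],RP[2]+np.pi/2)
t=cam("top"); s=cam("side"); zoom(t,200,120,220,220,2.7,"t1"); zoom(s,160,0,300,330,1.8,"s1")
for n in ("top","side"):
    r=spotter.cut_out("gate_bar",n); print([(d["score"],d["rect"]) for d in r])
E
```

```text
clock: 2.98
tool_pos: [523.0, 67.2, 345.0]
orientation: [-1.251, -1.142, 1.141]
force: [0.4, -0.0, 0.1]
opening: 0.502
tcp [523.   67.2 345. ] F [ 0.4 -0.   0.1] op 0.502 t 2.98 shift [-0.11 11.5  -0.03] twist [np.float64(0.001), np.float64(-3.14)] q7 1.31
[(0.32, [235.9, 238.1, 42.8, 18.9])]
[(0.83, [267.9, 213.6, 101.0, 80.0]), (0.58, [286.4, 213.5, 16.9, 17.3])]
```

View pics/s1.png

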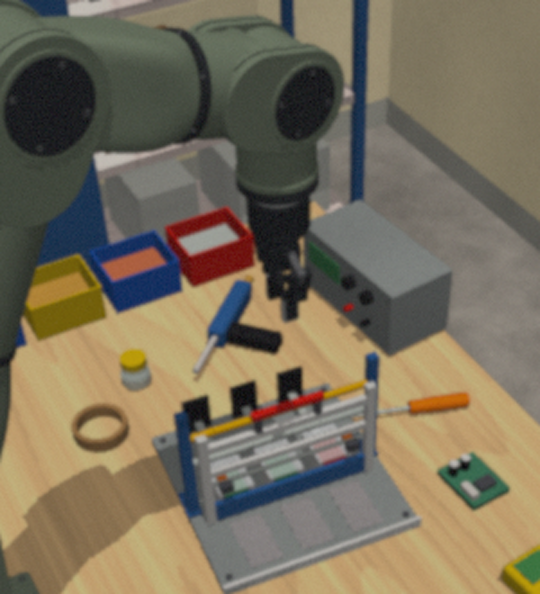

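View pics/t1.png

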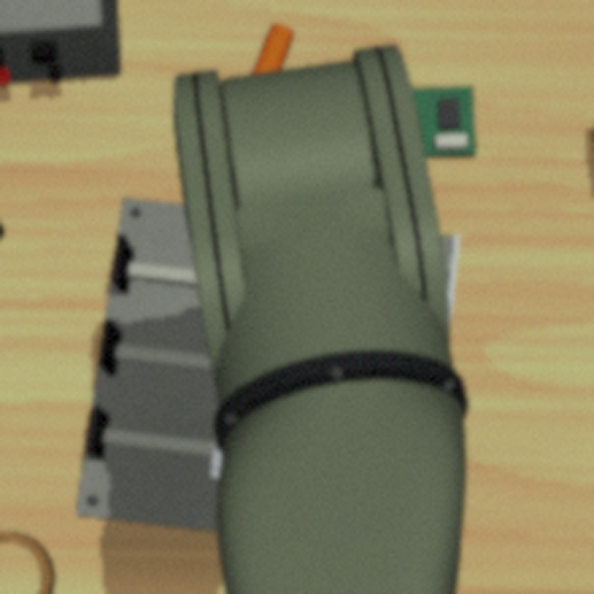

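The side view shows the gripper above the gate at (290,310 in the zoom) with the bar clear below it. The top view is blocked by the arm. I descend onto the bar.

```bash
python3 -m jog '[[0,[-0.1,4,0],0],[0,[-0.1,8,0],0],[0,[-0.1,12,0],0],[0,[-0.1,14,0],0],[0,[-0.1,16,0],0],[0,[-0.1,16,0],0],[0,[-0.1,16,0],0]]' 60
python3 - <<'E'
from h import *
s=cam("side"); zoom(s,230,150,160,150,4,"s2")
E
```

```text
clock: 4.05
tool_pos: [523.7, 65.2, 185.6]
orientation: [-1.252, -1.141, 1.14]
force: [0.2, 0.0, 0.4]
opening: 0.497
```

View pics/s2.png

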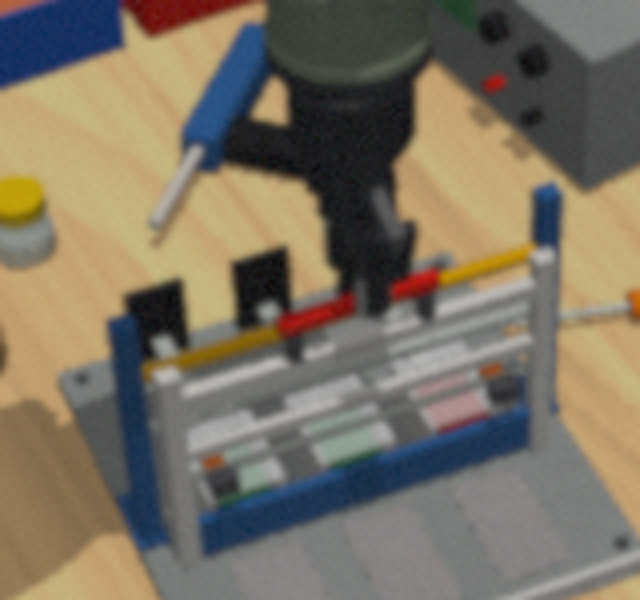

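The fingers straddle the red bar, one in front and one behind at (360,310) in the zoom. I close on it.

```bash
python3 -m jog '[[-1,[0,0,0],0],[-1,[0,0,0],0],[-1,[0,0,0],0],[-1,[0,0,0],0],[-1,[0,0,0],0],[-1,[0,0,0],0],[-1,[0,0,0],0],[-1,[0,0,0],0]]' 80
```

```text
clock: 5.1
tool_pos: [523.4, 64.9, 184.8]
orientation: [-1.252, -1.141, 1.141]
force: [0.1, -0.5, 0.5]
opening: -0.003
```

Run:
```python
from h import *
print(arm.get_obs()["opening"])
s=cam("side"); zoom(s,230,150,160,150,4,"s3"); t=cam("top"); zoom(t,220,150,160,170,3.5,"t3")
```

```text
-0.0027890562463648394
```

View pics/s3.png

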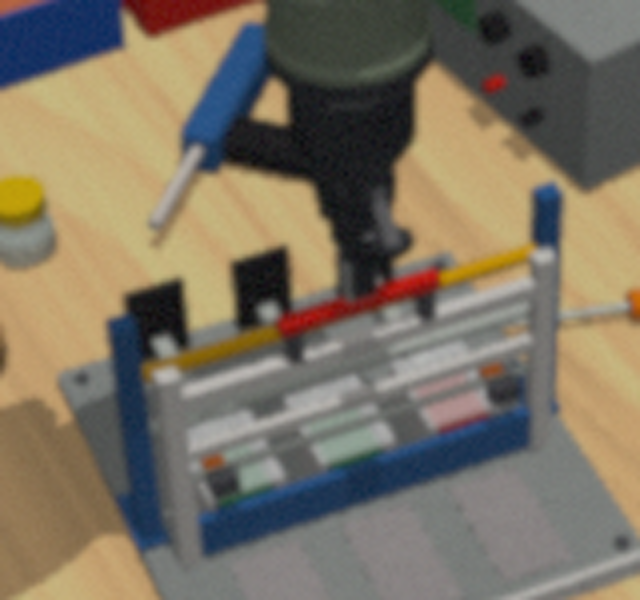

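Run:
```python
from h import *
s=cam("side"); zoom(s,295,190,50,50,12,"s4"); 
w=arm.get_obs()["tool_pos"]; print(w,"tcp px",proj(s,w),"bar ctr px",proj(s,rack2w(RP,[[0,0,200],[0,0,206],[0,-6,194],[0,10,200]])))
g=w.copy(); g[2]+=18.7; print(proj(s,g))
for q in ("gate_bar","gate"):
  print([(d["score"],d["rect"]) for d in spotter.cut_out(q,"side")])
```

```text
[523.38989007  64.930107   184.80519461] tcp px [[319.6516075  230.41607068]] bar ctr px [[319.1706017  225.79255353]
 [319.10140212 224.06070725]
 [320.18499696 229.04453858]
 [317.60112578 223.25996468]]
[[319.44035947 225.06335909]]
[(0.55, [269.3, 212.7, 98.8, 82.2])]
[(0.74, [266.9, 212.6, 103.6, 77.5])]
```

View pics/s4.png

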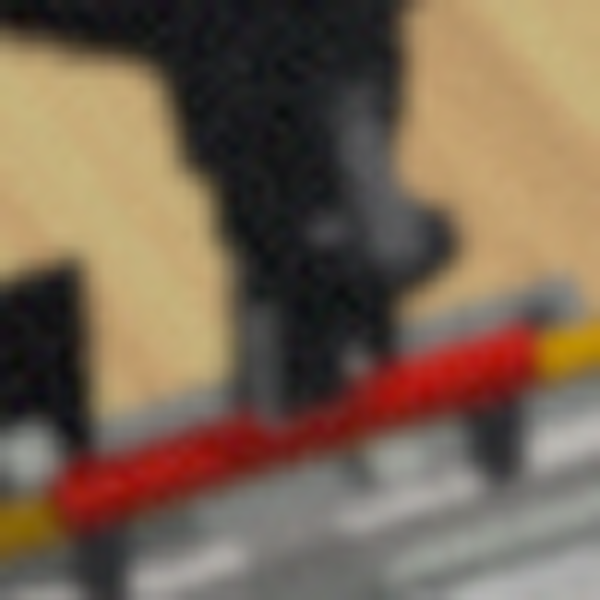

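View pics/t3.png

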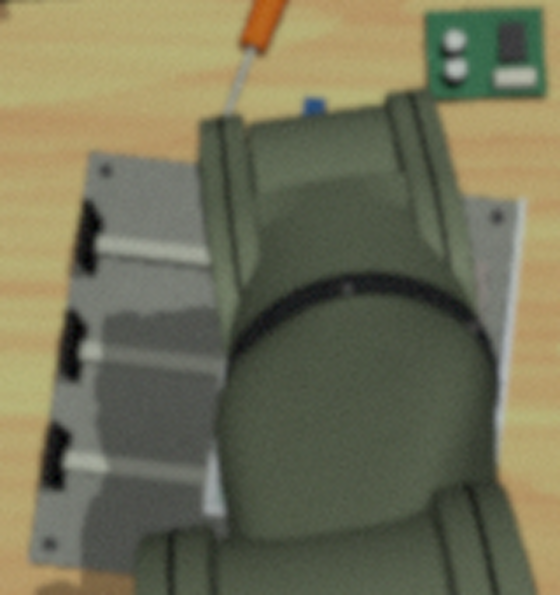

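The shut fingers cover only the bar's top face at (270–380, 400 in the zoom), so they seem to have closed above it or passed by it. I check where the tips really are.

```bash
python3 -m jog '[[-1,[0,-5,0],0],[-1,[0,-10,0],0],[-1,[0,-12,0],0],[-1,[0,-12,0],0],[-1,[0,-12,0],0]]'
python3 - <<'E'
from h import *
s=cam("side"); zoom(s,270,130,100,100,6,"s5"); 
w=arm.get_obs()["tool_pos"]; p=proj(s,w)[0]; print(w,p,"in zoom",(p-[270,130])*6)
E
```

```text
clock: 5.98
tool_pos: [523.1, 64.9, 304.0]
orientation: [-1.251, -1.14, 1.141]
force: [0.6, 0.4, -0.5]
opening: 0.001
[523.08398436  64.91435146 303.89394924] [318.12840234 194.66838155] in zoom [288.77041403 388.01028929]
```

View pics/s5.png

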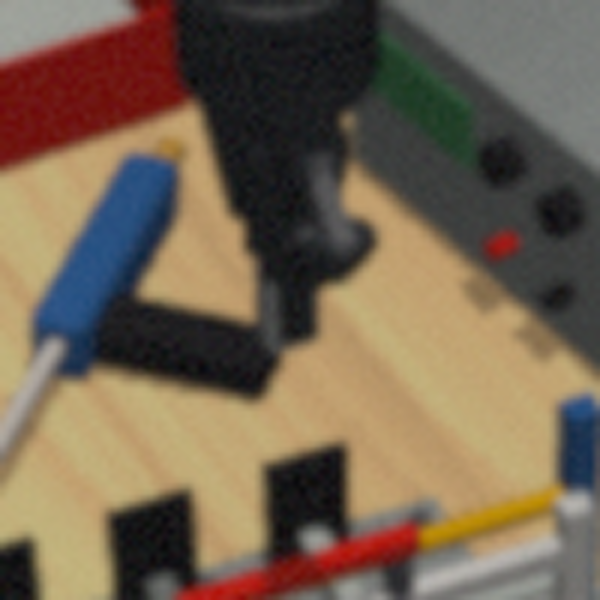

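The visible tips at (290,345) sit about 7 px above the projected TCP at (289,388). The real tips are therefore some 22 mm higher than the reported TCP, which explains the miss. I reopen and go about 20 mm deeper.

```bash
python3 -m jog '[[0,[0,0,0],0],[0,[0,0,0],0],[0,[0,3,0],0],[0,[0,6,0],0],[0,[0,9,0],0],[0,[0,11,0],0],[0,[0,12.5,0],0],[0,[0,13.8,0],0],[0,[0,13.8,0],0],[0,[0,13.8,0],0]]' 80
python3 -m jog '[[-1,[0,0,0],0],[-1,[0,0,0],0],[-1,[0,0,0],0],[-1,[0,0,0],0],[-1,[0,0,0],0],[-1,[0,0,0],0]]' 80
python3 - <<'E'
from h import *
s=cam("side"); zoom(s,270,180,100,100,6,"s6");
E
```

```text
clock: 7.28
tool_pos: [523.6, 64.9, 167.3]
orientation: [-1.252, -1.141, 1.14]
force: [-0.5, 0.4, 0.6]
opening: 0.505
clock: 8.02
tool_pos: [523.8, 67.0, 167.6]
orientation: [-1.25, -1.144, 1.139]
force: [-1.5, 12.2, 9.2]
opening: 0.112
```

View pics/s6.png

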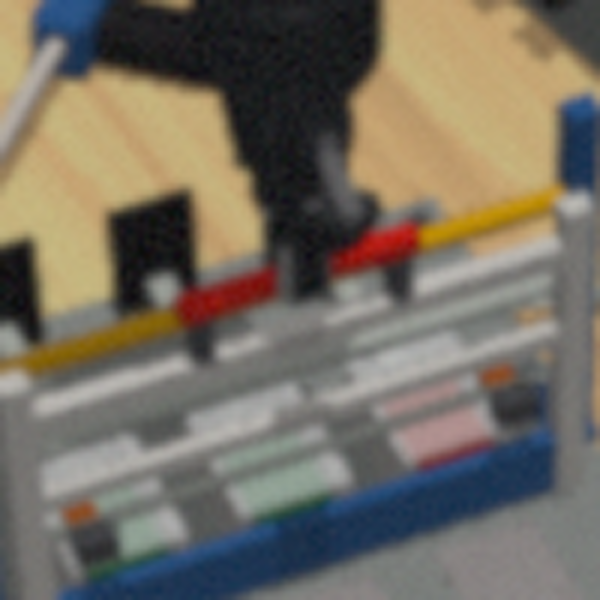

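The bar is gripped: opening 0.112, with the front finger across it at (290,265). I lift, shifting 2 mm to relieve the side force.

```bash
python3 -m jog '[[-1,[0.2,0,0],0],[-1,[0.2,-1,0],0],[-1,[0.2,-2.5,0],0],[-1,[0.2,-4,0],0],[-1,[0.2,-5.5,0],0],[-1,[0.2,-7,0],0],[-1,[0.2,-8.5,0],0],[-1,[0.2,-10,0],0],[-1,[0.2,-11,0],0],[-1,[0.2,-12,0],0],[-1,[0.2,-12.8,0],0],[-1,[0.2,-13.1,0],0],[-1,[0.2,-13.1,0],0],[-1,[0.2,-13.1,0],0]]' 80
python3 - <<'E'
from h import *
s=cam("side"); zoom(s,245,130,150,150,4,"s7");
E
```

```text
clock: 9.82
tool_pos: [523.7, 67.0, 297.7]
orientation: [-1.252, -1.141, 1.14]
force: [4.8, 2.9, -6.2]
opening: 0.11
```

View pics/s7.png

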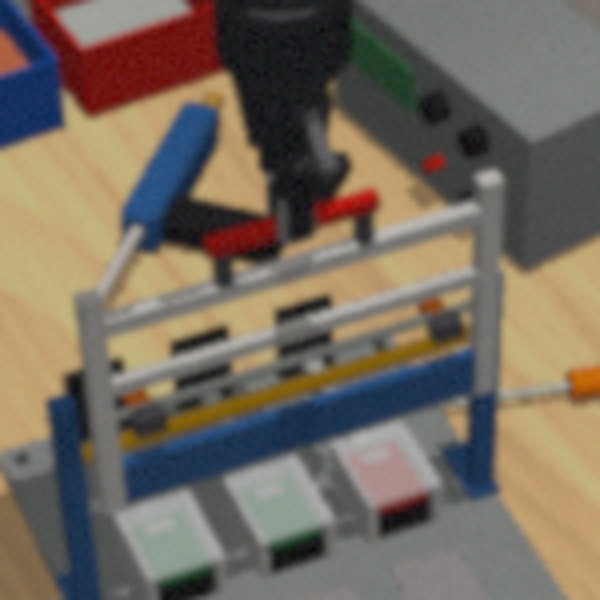

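The gate is about 130 mm up, with the pawl (430,320) above the yellow rung. I lower it to the rung.

```bash
python3 -m jog '[[-1,[0,0.7,0],0],[-1,[0,1.4,0],0],[-1,[0,2.1,0],0],[-1,[0,2.8,0],0],[-1,[0,3.2,0],0],[-1,[0,3.5,0],0],[-1,[0,3.7,0],0],[-1,[0,3.7,0],0],[-1,[0,3.7,0],0]]' 80
```

```text
clock: 11.0
tool_pos: [523.9, 67.1, 262.1]
orientation: [-1.253, -1.142, 1.139]
force: [-3.5, 2.0, 24.8]
opening: 0.113
```

The upward force of 25 N at about 94.5 mm shows the pawl has caught. I relax slightly, open, and leave upward.

```bash
python3 -m jog '[[-1,[0,-0.1,0],0],[-1,[0,-0.1,0],0],[0,[0,-0.1,0],0],[0,[0,-0.1,0],0],[0,[0,-0.1,0],0],[0,[0,-0.1,0],0],[0,[0,-3,0],0],[0,[0,-7,0],0],[0,[0,-12,0],0],[0,[0,-15,0],0],[0,[0,-15,0],0]]' 80
python3 - <<'E'
from h import *
s=cam("side"); zoom(s,245,130,150,150,4,"s8"); print(proj(s,rack2w(RP,[[-55,0,295],[55,0,295]])))
plan(rack2w(RP,[-80,250,150])[0],RP[2]+np.pi/2)
plan(rack2w(RP,[-80,250,150])[0],RP[2])
E
```

```text
clock: 12.38
tool_pos: [524.0, 67.0, 412.3]
orientation: [-1.253, -1.143, 1.139]
force: [-0.8, -0.4, -0.9]
opening: 0.501
[[296.5400403  203.69929194]
 [339.08212875 190.75324181]]
tcp [523.7  66.9 410.9] F [-0.3 -0.9 -0.2] op 0.499 t 12.43 shift [24.92 26.08  8.07] twist [np.float64(-0.001), np.float64(3.141)] q7 1.31
tcp [523.7  66.9 410.9] F [-0.3 -0.9 -0.2] op 0.499 t 12.43 shift [24.92 26.08  8.07] twist [np.float64(1.57), np.float64(-1.571)] q7 1.31
```

View pics/s8.png

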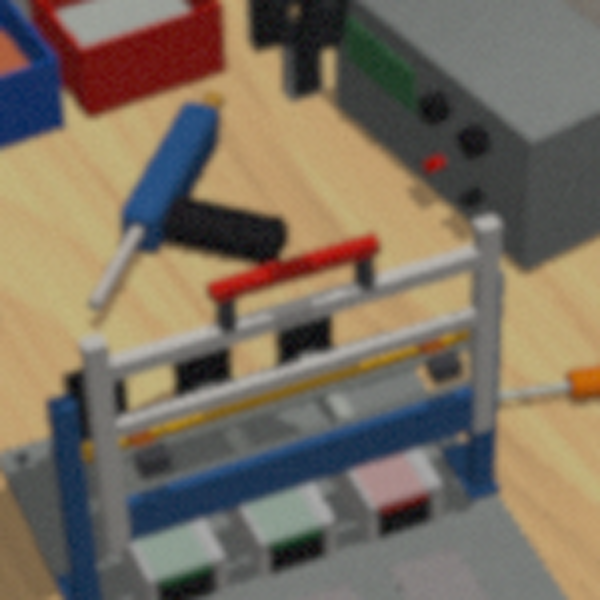

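The gate hangs on the yellow rung: bar centre (318,196.5) against a predicted (317.8,197.2). Now I go behind ejector 1 with the fingers shut.

```bash
python3 -m jog '[[-1,[5,0,2],0],[-1,[10,0,4],0],[-1,[15,0,6],0],[-1,[20,0,8],0],[-1,[23.9,3,8],0],[-1,[23.9,8,8],0],[-1,[23.9,13,8],0],[-1,[23.9,18,8],0],[-1,[23.9,23,8],0],[-1,[23.9,26,8],0],[-1,[23.9,26,8],0]]' 60
python3 - <<'E'
from h import *
plan(rack2w(RP,[-80,240,38])[0],RP[2]+np.pi/2)
s=cam("side"); cv2.imwrite("pics/s9.png",s["pixels"]); t=cam("top"); zoom(t,180,150,200,200,3,"t9")
print(proj(t,rack2w(RP,[-80,193,80])),proj(t,arm.get_obs()["tool_pos"]))
E
```

```text
clock: 13.8
tool_pos: [464.9, 311.5, 148.8]
orientation: [-1.251, -1.137, 1.144]
force: [-0.4, 0.8, 1.6]
opening: -0.002
tcp [464.9 311.5 148.8] F [-0.4  0.8  1.6] op -0.002 t 13.8 shift [ 0.15 11.08 -0.1 ] twist [np.float64(-0.0), np.float64(3.141)] q7 0.83
[[232.42279397 278.83429147]] [[207.07354828 272.79014285]]
```

View pics/s9.png

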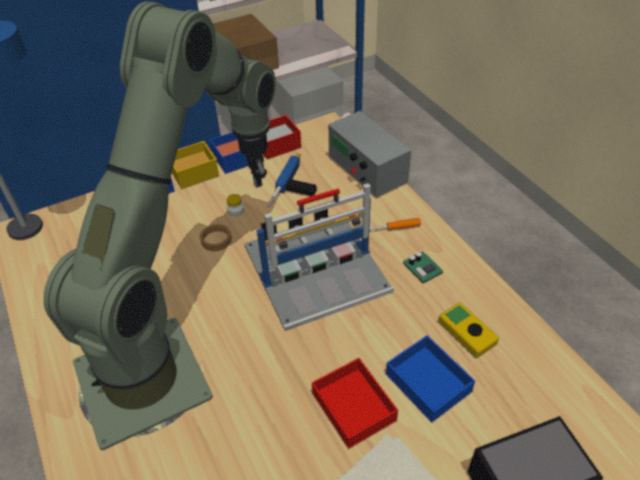

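View pics/t9.png

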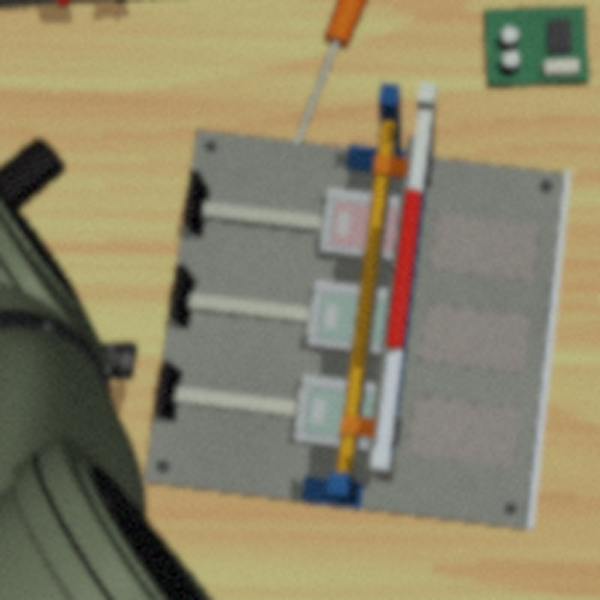

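The side view shows the elbow high and the forearm steep, so there is ample clearance over the gate. The orange hooks lie over the yellow rung in the top view at (388,165) and (358,427). I descend and press.

```bash
python3 -m jog '[[-1,[0.1,5,-0.1],0],[-1,[0.1,10,-0.1],0],[-1,[0.1,12,-0.1],0],[-1,[0.1,12,-0.1],0],[-1,[0.1,12,-0.1],0]]' 60
python3 - <<'E'
from h import *
s=cam("side"); zoom(s,200,150,130,120,5,"s10"); w=arm.get_obs()["tool_pos"]; p=proj(s,w)[0]; print(w,(p-[200,150])*5)
E
```

```text
clock: 14.52
tool_pos: [467.9, 313.7, 32.5]
orientation: [-1.252, -1.142, 1.139]
force: [-0.4, 0.7, 0.3]
opening: -0.003
[467.89902463 313.67252278  32.42880875] [318.33915231 361.81273035]
```

View pics/s10.png

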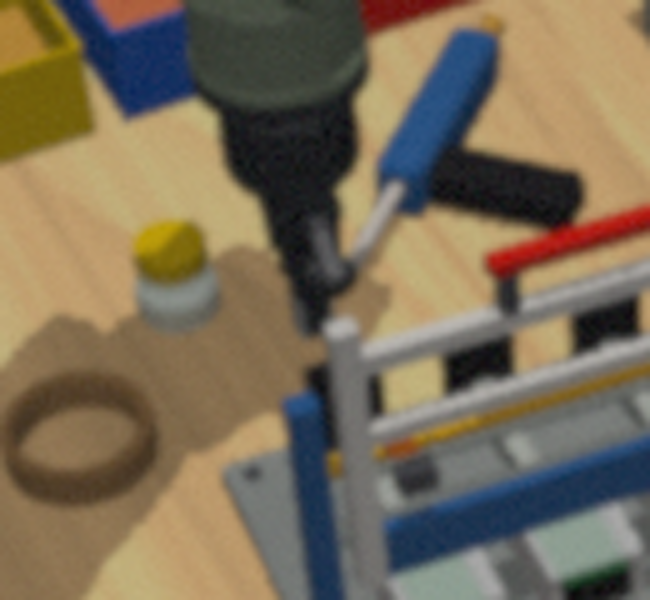

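The tip shows at (312,333) against the projected TCP at (318,362), so the offset is again about 20 mm and the tip is near z 54.

Run:
```python
from h import *
plan(rack2w(RP,[-80,107,24])[0],RP[2]+np.pi/2)
```

```text
tcp [467.9 313.7  32.4] F [0.1 0.4 0.1] op 0.0 t 14.57 shift [-13.43   0.82   0.21] twist [np.float64(-0.001), np.float64(3.141)] q7 0.82
```

```bash
python3 -m jog '[[-1,[0,0.8,0.2],0],[-1,[-2,0.8,0.2],0],[-1,[-3.5,0.8,0.2],0],[-1,[-5,0.8,0.2],0],[-1,[-6.5,0.8,0.2],0],[-1,[-8,0.8,0.2],0],[-1,[-9.5,0.8,0.2],0],[-1,[-11,0.8,0.2],0],[-1,[-12.2,0.8,0.2],0],[-1,[-13.0,0.8,0.2],0],[-1,[-13.0,0.8,0.2],0],[-1,[-13.0,0.8,0.2],0]]' 60
python3 - <<'E'
from h import *
t=cam("top"); zoom(t,180,150,200,200,3,"t11")
s=cam("side"); zoom(s,220,150,180,190,3.1,"s11")
plan(rack2w(RP,[-80,107,24])[0],RP[2]+np.pi/2)
E
```

```text
clock: 16.08
tool_pos: [453.0, 183.8, 22.8]
orientation: [-1.251, -1.141, 1.14]
force: [-1.2, 5.3, 0.2]
opening: 0.002
tcp [453.  183.9  22.8] F [-1.9  5.1 -0.7] op 0.003 t 16.18 shift [-0.37 -0.12 -0.08] twist [np.float64(-0.0), np.float64(3.141)] q7 0.95
```

View pics/s11.png

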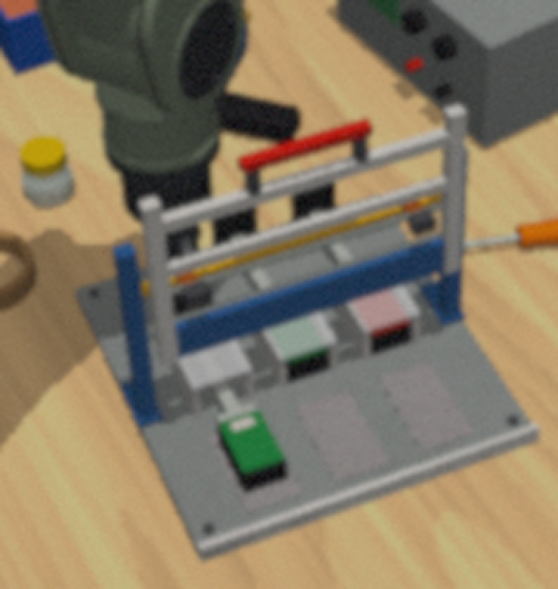

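View pics/t11.png

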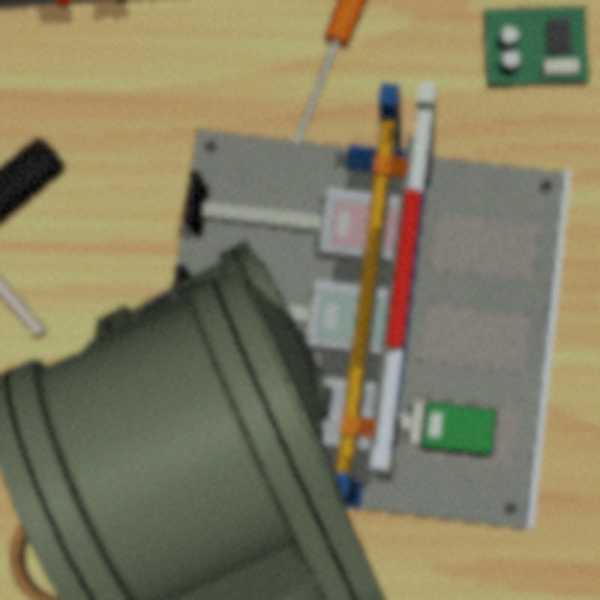

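Module 1 (green) lies on the apron at (250,450) in the side zoom, and force is the spring only. I press to the stop, retreat, and go to ejector 2.

```bash
python3 -m jog '[[-1,[-0.3,0,0],0],[-1,[-0.5,0,0],0],[-1,[-0.5,0,0],0],[-1,[2,0,0],0],[-1,[4,0,0],0],[-1,[6,0,0],0],[-1,[8,0,0],0],[-1,[11.6,0,0],0],[-1,[12,0,-3],0],[-1,[12,0,-6],0],[-1,[12,0,-8],0],[-1,[12,0,-8],0]]' 60
python3 - <<'E'
from h import *
t=cam("top"); zoom(t,180,150,200,200,3,"t12")
plan(rack2w(RP,[0,107,24])[0],RP[2]+np.pi/2)
E
```

```text
clock: 17.68
tool_pos: [544.8, 294.7, 22.5]
orientation: [-1.253, -1.139, 1.14]
force: [0.5, 0.6, -1.0]
opening: -0.0
tcp [543.7 295.3  22.5] F [-0.4  0.5  0.1] op 0.001 t 17.73 shift [-12.3   -0.14  -0.08] twist [np.float64(-0.001), np.float64(3.14)] q7 0.9
```

View pics/t12.png

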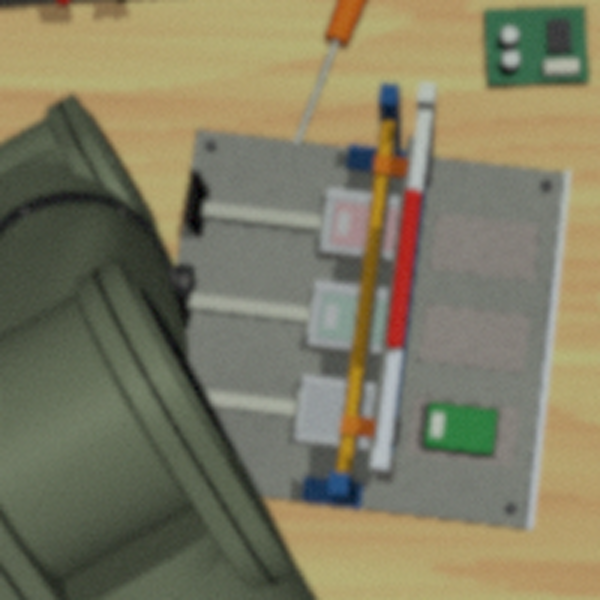

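The top view shows green module 1 free on the apron at (460,428), its nest empty, and the slide returned. Now ejectors 2 and 3.

```bash
python3 -m jog '[[-1,[-2,0,0],0],[-1,[-3.5,0,0],0],[-1,[-5,0,0],0],[-1,[-6.5,0,0],0],[-1,[-8,0,0],0],[-1,[-9.5,0,0],0],[-1,[-11,0,0],0],[-1,[-11.9,0,0],0],[-1,[-12.3,0,0],0],[-1,[-12.4,0,0],0],[-1,[-12.4,0,0],0],[-1,[-10,0,0],0],[-1,[-7,0,0],0],[-1,[-4,0,0],0],[-1,[-1,0,0],0],[-1,[0,0,0],0],[-1,[0,0,-3],0],[-1,[0,0,-6],0],[-1,[0,0,-8],0],[-1,[0,0,-8],0]]' 60
python3 - <<'E'
from h import *
t=cam("top"); zoom(t,180,150,200,200,3,"t13")
plan(rack2w(RP,[80,107,24])[0],RP[2]+np.pi/2)
E
```

```text
clock: 20.23
tool_pos: [624.5, 286.6, 22.4]
orientation: [-1.254, -1.139, 1.14]
force: [-0.7, -0.1, -0.1]
opening: -0.0
tcp [623.5 287.3  22.4] F [-1.   0.9 -0.4] op -0.005 t 20.27 shift [-12.24  -0.15  -0.07] twist [np.float64(-0.002), np.float64(3.14)] q7 0.97
```

View pics/t13.png

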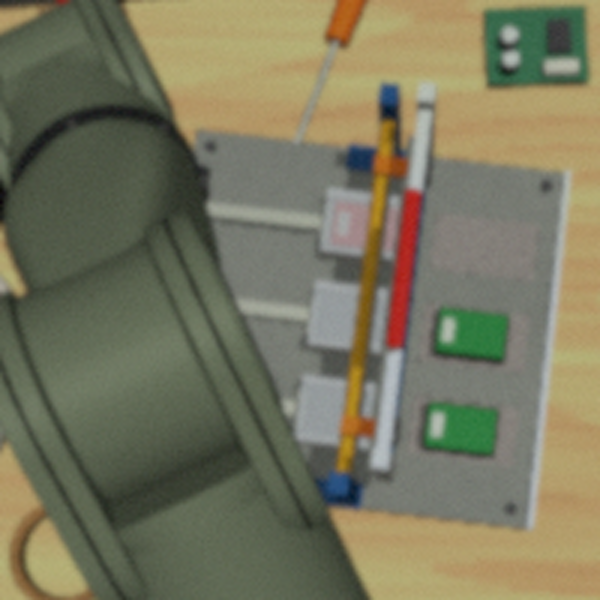

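Both green modules are out at (472,335) and (460,428). Now ejector 3.

```bash
python3 -m jog '[[-1,[-2,0,0],0],[-1,[-3.5,0,0],0],[-1,[-5,0,0],0],[-1,[-6.5,0,0],0],[-1,[-8,0,0],0],[-1,[-9.5,0,0],0],[-1,[-11,0,0],0],[-1,[-11.9,0,0],0],[-1,[-12.3,0,0],0],[-1,[-12.4,0,0],0],[-1,[-12.4,0,0],0],[-1,[-10,0,0],0],[-1,[-7,0,0],0],[-1,[-4,0,0],0],[-1,[-1,0,0],0],[-1,[0,-4,0],0],[-1,[0,-9,0],0],[-1,[0,-15,0],0],[-1,[0,-20,0],0],[-1,[0,-20,0],0]]' 60
python3 - <<'E'
from h import *
t=cam("top"); zoom(t,180,150,200,200,3,"t14")
s=cam("side"); zoom(s,220,100,180,240,2.5,"s14")
plan(rack2w(RP,[80,-62,400])[0],RP[2])
E
```

```text
clock: 22.78
tool_pos: [624.9, 288.3, 226.7]
orientation: [-1.254, -1.145, 1.136]
force: [-1.0, -0.2, -1.2]
opening: 0.001
tcp [623.6 287.9 222.7] F [-0.4  0.2 -1.1] op 0.0 t 22.88 shift [-29.21 -17.72  -0.08] twist [np.float64(1.57), np.float64(-1.572)] q7 0.98
```

View pics/t14.png

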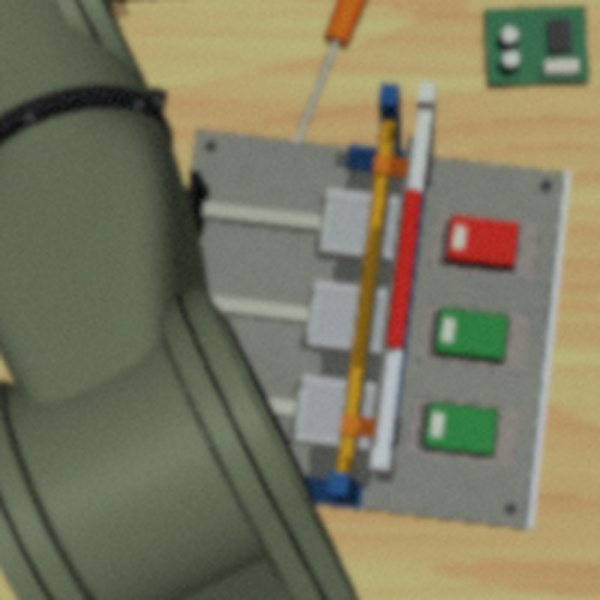

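View pics/s14.png

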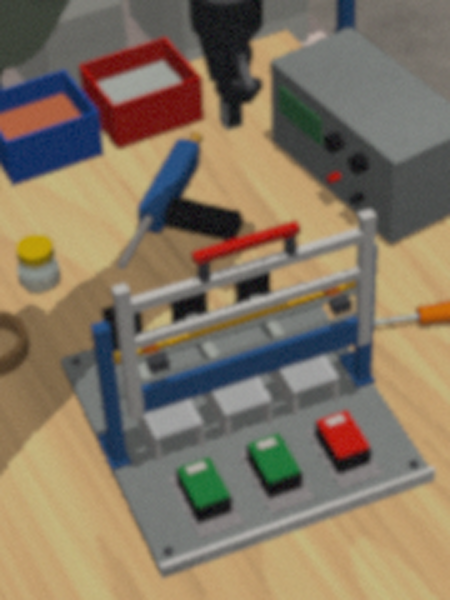

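All three modules are on the apron and the gate still hangs. I measure the modules and the boxes.

```bash
cat >> h.py <<'E'
def masks(im):
    hsv=cv2.cvtColor(im["pixels"],cv2.COLOR_BGR2HSV)
    h,s,v=[hsv[...,i].astype(int) for i in range(3)]
    return dict(green=((h>50)&(h<75)&(s>170)),red=((h<6)|(h>174))&(s>180)&(v>90),blue=(h>100)&(h<120)&(s>170)&(v>80))
def comps(im,c,amin,roi,z):
    m=masks(im)[c].astype(np.uint8); k=np.zeros_like(m); l,t,w,h=roi; k[t:t+h,l:l+w]=m[t:t+h,l:l+w]
    cs,_=cv2.findContours(k,cv2.RETR_EXTERNAL,cv2.CHAIN_APPROX_NONE); out=[]
    for q in cs:
        if cv2.contourArea(q)<amin: continue
        w3=back(im,q[:,0].astype(float),z)[:,:2].astype(np.float32)
        out.append((cv2.boundingRect(q),cv2.minAreaRect(w3)))
    return out
def w2rack(P):
    c,s=np.cos(RP[2]),np.sin(RP[2]); d=np.array(P[:2])-RP[:2]; return np.array([c*d[0]+s*d[1],-s*d[0]+c*d[1]])
E
python3 - <<'E'
from h import *
t=cam("top")
for c in("green","red"):
    for b,r in comps(t,c,100,(318,215,50,100),40): print(c,b,np.round(r[0],1),np.round(r[1],1),round(r[2],1),"rack",w2rack(r[0]).round(1))
for c in("red","blue"):
    for b,r in comps(t,c,800,(400,150,160,250),50): print(c,b,np.round(r[0],1),np.round(r[1],1),round(r[2],1))
E
```

```text
red (330, 224, 22, 15) [595.8   4.6] [51.2 35.8] 83.9 rack [ 77.9 -54.6]
red (434, 286, 67, 51) [ 401.3 -307.5] [121.5 159.5] 1.5
blue (444, 215, 69, 52) [ 582.8 -338.7] [125.5 156.2] 7.7
```

```bash
python3 -m jog '[[0.4,[0,-6,0],0],[0.4,[0,-12,0],0],[0.4,[0,-17.7,0],0],[0.4,[-5,-17.7,0],0.2],[0.4,[-10,-17.7,0],0.4],[0.4,[-15,-17.7,0],0.6],[0.4,[-20,-17.7,0],0.8],[0.4,[-25,-17.7,0],1.0],[0.4,[-30.3,-17.7,0.1],1.2],[0.4,[-30.3,-17.7,0.1],1.4],[0.4,[-30.3,-17.7,0.1],1.57],[0.4,[-30.3,-12,0.1],1.57],[0.4,[-30.3,-6,0.1],1.57],[0.4,[-30.3,0,0.1],1.57],[0.4,[-30.3,4,0.1],1.57],[0.4,[-30.3,7,0.1],1.57],[0.4,[-30.3,7,0.1],1.57]]' 60
python3 - <<'E'
from h import *
s=cam("side"); zoom(s,220,80,200,240,2.5,"s15")
plan(rack2w(RP,[78,-73,-4])[0],RP[2])
E
```

```text
clock: 25.05
tool_pos: [593.1, -13.2, 150.6]
orientation: [-1.57, 0.076, -0.069]
force: [0.2, -0.6, 1.8]
opening: 0.704
tcp [594.  -13.3 152.4] F [-0.2  0.3  0.7] op 0.702 t 25.1 shift [ 0.05 15.64 -0.03] twist [np.float64(-0.0), np.float64(3.141)] q7 0.08
```

View pics/s15.png

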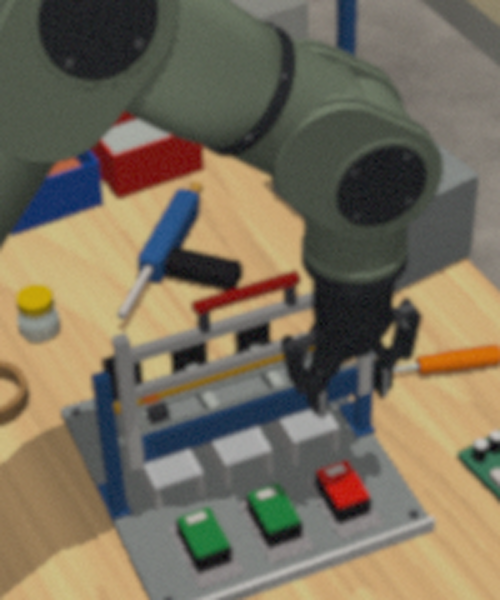

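The gripper is above the red module with the jaws along rack x. The wrist will come close to the gate, so I move 4 mm further out and descend in stages while watching force.

```bash
python3 -m jog '[[0.4,[0,2,-0.4],0],[0.4,[0,5,-0.4],0],[0.4,[0,8,-0.4],0],[0.4,[0,10,-0.4],0],[0.4,[0,10,-0.4],0]]' 60
python3 - <<'E'
from h import *
s=cam("side"); zoom(s,220,80,200,240,2.5,"s16")
t=cam("top"); zoom(t,260,150,150,170,3.5,"t16")
plan(rack2w(RP,[78,-77,-4])[0],RP[2])
E
```

```text
clock: 25.72
tool_pos: [594.1, -17.1, 53.0]
orientation: [-1.57, 0.073, -0.072]
force: [-0.8, 0.1, 0.7]
opening: 0.704
tcp [594.8 -17.2  54.3] F [-0.6  0.5  0.7] op 0.702 t 25.82 shift [-0.11  5.83 -0.06] twist [np.float64(0.0), np.float64(-3.141)] q7 0.12
```

View pics/s16.png

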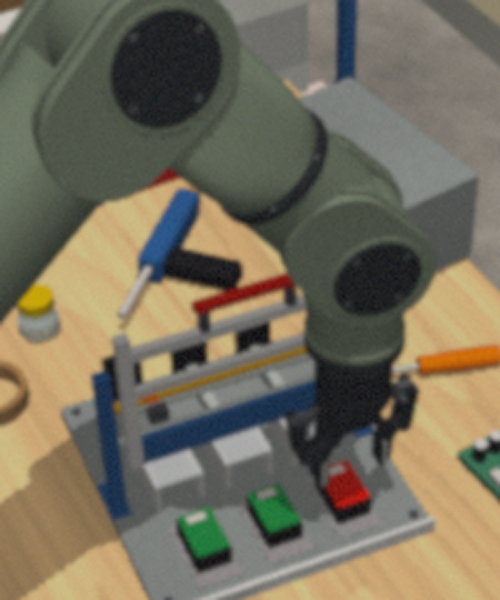

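View pics/t16.png

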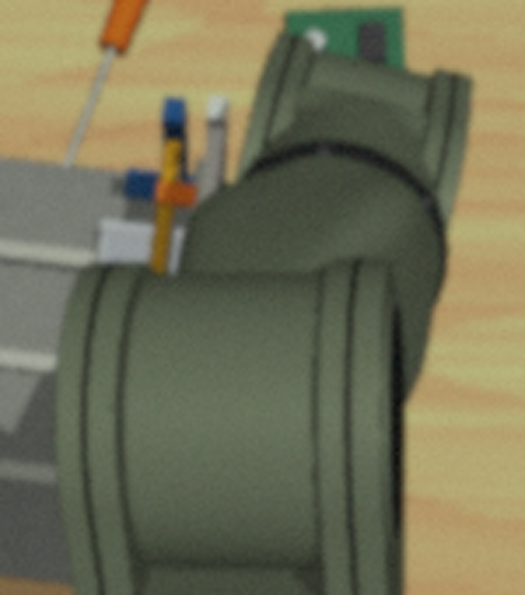

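```bash
python3 -m jog '[[0.4,[-0.1,1.5,0],0],[0.4,[-0.1,3,0],0],[0.4,[-0.1,4.5,0],0],[0.4,[-0.1,5.5,0],0],[0.4,[-0.1,5.8,0],0],[0.4,[-0.1,5.8,0],0]]' 60
python3 - <<'E'
from h import *
s=cam("side"); zoom(s,300,200,100,110,5.4,"s17")
plan(rack2w(RP,[78,-77,-4])[0],RP[2])
E
```

```text
clock: 26.58
tool_pos: [593.2, -16.9, -5.1]
orientation: [-1.57, 0.072, -0.072]
force: [0.0, -0.8, -0.2]
opening: 0.702
tcp [593.3 -16.9  -4.9] F [-0.4  0.4  0.3] op 0.697 t 26.62 shift [ 0.05 -0.09 -0.07] twist [np.float64(0.0), np.float64(-3.141)] q7 0.14
```

View pics/s17.png

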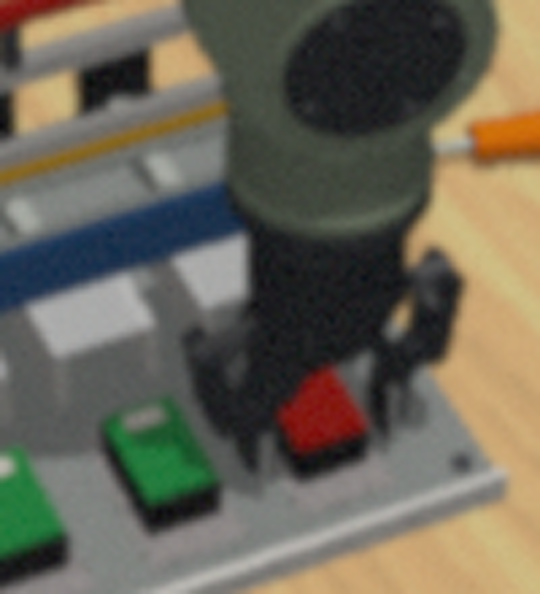

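The fingers straddle the red module's front half, tips at (255,485) and (385,435). I close.

```bash
python3 -m jog '[[-0.2,[0,0,0],0],[-0.3,[0,0,0],0],[-1,[0,0,0],0],[-1,[0,0,0],0],[-1,[0,0,0],0],[-1,[0,0,0],0]]' 70
python3 -m jog '[[-1,[0,-0.7,0],0],[-1,[0,-1.5,0],0],[-1,[0,-2.5,-1],0],[-1,[0,-4,-3],0],[-1,[0,-4,-5],0],[-1,[0,-4,-5],0]]' 70
python3 - <<'E'
from h import *
s=cam("side"); zoom(s,300,200,120,130,4.5,"s18")
E
```

```text
clock: 27.38
tool_pos: [593.5, -16.9, -4.3]
orientation: [-1.57, 0.071, -0.073]
force: [-2.0, -0.5, 11.3]
opening: 0.451
clock: 28.12
tool_pos: [588.1, -69.7, 34.9]
orientation: [-1.571, 0.075, -0.075]
force: [-0.9, 0.4, -0.7]
opening: 0.448
```

View pics/s18.png

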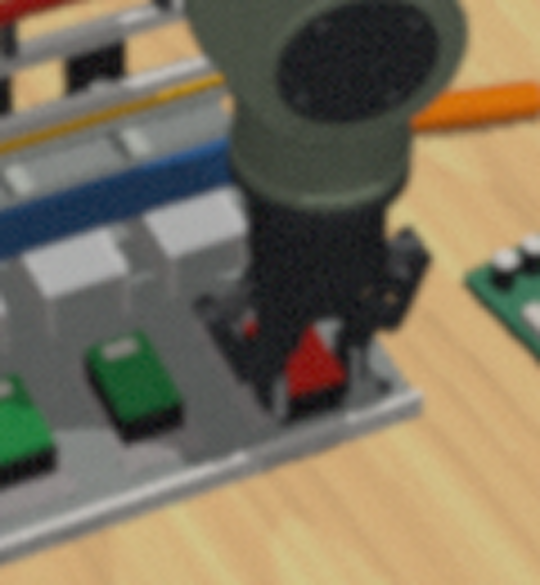

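The red module is held (opening 0.45). I re-measure the boxes and plan the carry.

```bash
python3 -m jog '[[-1,[0,-4,0],0],[-1,[0,-9,-2],0],[-1,[0,-13,-5],0],[-1,[0,-13,-5],0]]' 70
cat >> h.py <<'E'
def boxes(t):
    o={}
    for c in("red","blue"):
        L=comps(t,c,500,(400,150,170,280),50)
        L.sort(key=lambda a:-a[0][2]*a[0][3])
        for b,r in L[:1]: print(c,b,np.round(r[0],1),np.round(r[1],1),round(r[2],1)); o[c]=np.array(r[0])
    return o
E
python3 - <<'E'
from h import *
t=cam("top"); b=boxes(t); zoom(t,320,150,220,220,2.7,"t19")
print(arm.get_obs()["opening"])
c=b["red"]; plan([c[0],c[1]-22,150]); plan([c[0],c[1]-22,-8])
E
```

```text
clock: 28.68
tool_pos: [584.6, -118.8, 167.1]
orientation: [-1.571, 0.071, -0.077]
force: [0.3, 0.1, -1.6]
opening: 0.449
red (435, 286, 66, 51) [ 401.2 -307.7] [121.5 159.5] 1.5
blue (449, 215, 64, 52) [ 579.8 -339.1] [119.4 156.2] 7.7
0.44595898825259084
tcp [ 584.1 -116.8  165.2] F [-0.1  0.9 -2.1] op 0.446 t 28.73 shift [-16.24   1.5  -22.89] twist None q7 0.23
tcp [ 584.1 -116.8  165.2] F [-0.1  0.9 -2.1] op 0.446 t 28.73 shift [-16.25  17.3  -22.89] twist None q7 0.23
```

View pics/t19.png

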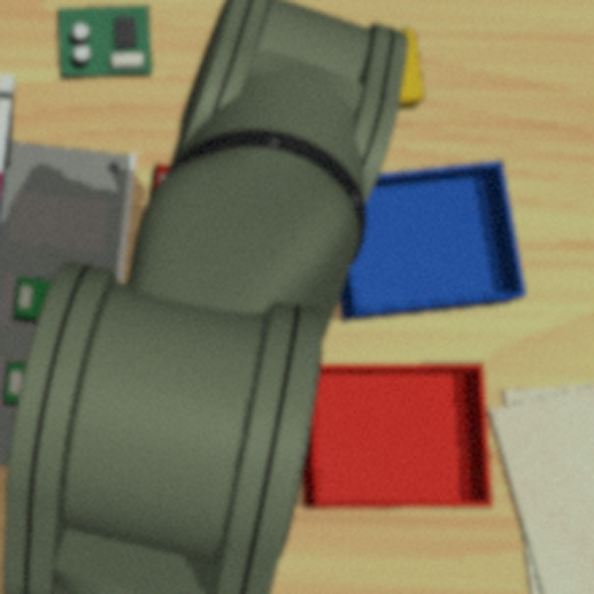

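```bash
cat >> h.py <<'E'
def boxc(c,ang,z,hx=65,hy=80):
    return np.array([[c[0]+np.cos(ang)*a*hx-np.sin(ang)*b*hy,c[1]+np.sin(ang)*a*hx+np.cos(ang)*b*hy,z] for a,b in((1,1),(1,-1),(-1,-1),(-1,1))])
def overlay(im,bs,name,roi,f):
    p=im["pixels"].copy(); l,t,w,h=roi; p=cv2.resize(p[t:t+h,l:l+w],None,fx=f,fy=f,interpolation=cv2.INTER_CUBIC)
    for c,a in bs:
        for z,col in((50,(255,255,255)),(0,(0,255,255))):
            q=((proj(im,boxc(c,a,z))-[l,t]+.5)*f).astype(int); cv2.polylines(p,[q],True,col,1)
    cv2.imwrite(f"pics/{name}.png",p)
E
python3 - <<'E'
from h import *
t=cam("top"); s=cam("side")
bs=[((401,-308),np.radians(1.5)),((582,-339),np.radians(7.7))]
overlay(t,bs,"t20",(420,190,110,170),3.5); overlay(s,bs,"s20",(295,320,190,140),4)
E
```

```text
(no output)
```

View pics/t20.png

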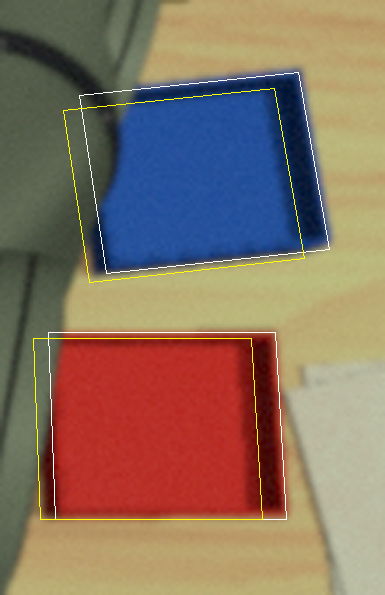

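View pics/s20.png

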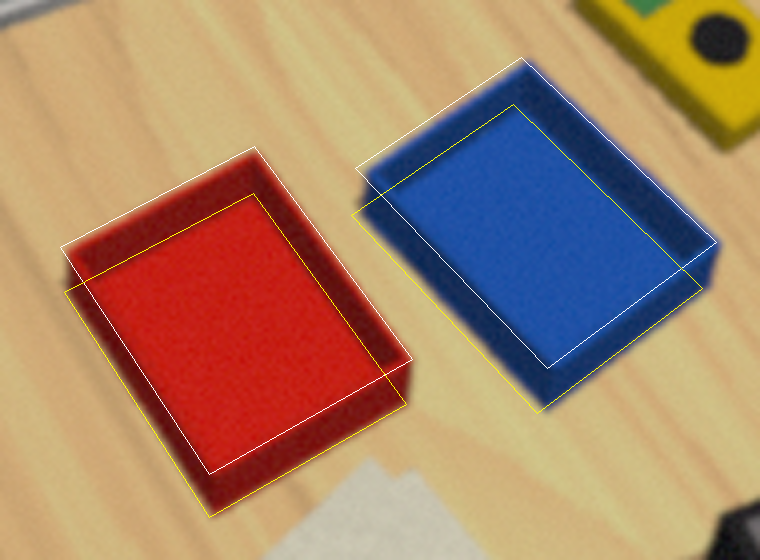

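The modelled boxes overlay well in both views, within about 3 mm. I carry the red module to the red box.

```bash
python3 -m jog '[[-1,[-3,0,-5],0],[-1,[-6,0,-9],0],[-1,[-9,0,-13],0],[-1,[-12,0,-17],0],[-1,[-15,0,-21],0],[-1,[-16.3,0,-23],0],[-1,[-16.3,3,-23],0],[-1,[-16.3,7,-23],0],[-1,[-16.3,10,-23],0],[-1,[-16.3,10,-23],0]]' 70
python3 - <<'E'
from h import *
s=cam("side"); zoom(s,270,240,180,210,2.8,"s21"); b=boxes(cam("top"))
plan([401,-330,-8])
E
```

```text
clock: 30.08
tool_pos: [399.8, -329.0, 62.7]
orientation: [-1.567, 0.074, -0.069]
force: [0.1, 0.0, -0.6]
opening: 0.451
red (434, 286, 52, 51) [ 400.8 -292.3] [121.5 126.1] 1.5
blue (444, 215, 69, 52) [ 582.5 -338.3] [125.1 155.6] 7.9
tcp [ 400.7 -330.1   65.1] F [-0.2  0.4 -0.1] op 0.449 t 30.18 shift [0.03 7.31 0.01] twist None q7 0.71
```

View pics/s21.png

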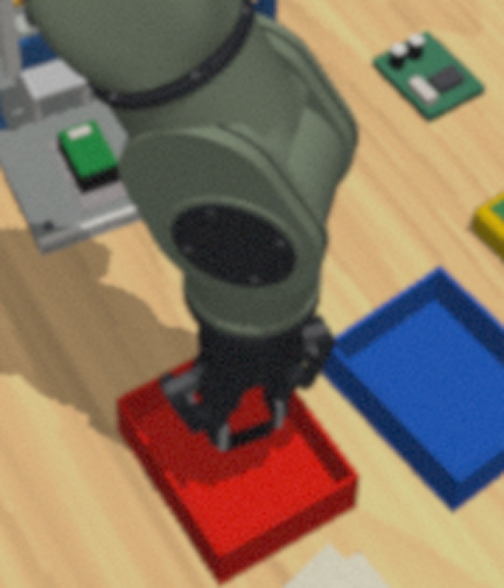

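```bash
python3 -m jog '[[-1,[0,2,0],0],[-1,[0,4,0],0],[-1,[0,6,0],0],[-1,[0,7.2,0],0],[-1,[0,7.2,0],0],[-1,[0,7.2,0],0]]' 70
python3 -m jog '[[0.3,[0,0,0],0],[0.3,[0,0,0],0],[0.3,[0,0,0],0],[0.3,[0,0,0],0],[0.3,[0,-2,0],0],[0.3,[0,-6,0],0],[0.3,[0,-11,0],0],[0.3,[0,-16,0],0],[0.3,[0,-16,0],0]]' 70
python3 - <<'E'
from h import *
s=cam("side"); zoom(s,270,240,180,210,2.8,"s22"); b=boxes(cam("top"))
plan(rack2w(RP,[-1,-77,160])[0],RP[2])
plan(rack2w(RP,[-1,-77,0])[0],RP[2])
E
```

```text
clock: 30.92
tool_pos: [400.9, -330.8, -6.3]
orientation: [-1.57, 0.072, -0.073]
force: [0.4, 0.5, -1.3]
opening: 0.451
clock: 32.05
tool_pos: [401.5, -331.3, 155.8]
orientation: [-1.573, 0.069, -0.076]
force: [-0.4, -0.4, -0.3]
opening: 0.65
red (428, 281, 65, 52) [ 411.9 -293.4] [124.3 157.3] 1.5
blue (444, 215, 69, 51) [ 582.5 -338.8] [125.2 156. ] 7.6
tcp [ 400.5 -330.4  152.8] F [-0.  -0.5  0.5] op 0.652 t 32.15 shift [ 8.48 -0.72 32.92] twist [np.float64(0.0), np.float64(-3.141)] q7 0.69
tcp [ 400.5 -330.4  152.8] F [-0.  -0.5  0.5] op 0.652 t 32.15 shift [ 8.48 15.28 32.92] twist [np.float64(0.0), np.float64(-3.141)] q7 0.69
```

View pics/s22.png

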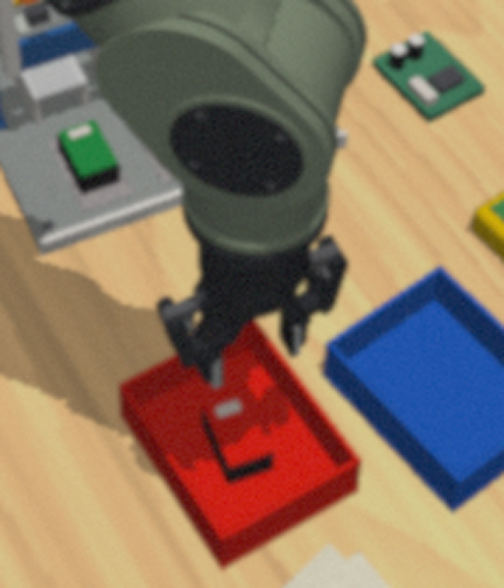

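The red module lies lid up in the red box, which has shifted about 15 mm (knocked). Next is the middle green module.

```bash
python3 -m jog '[[0.4,[2,-3,6],0],[0.4,[4,-3,12],0],[0.4,[6,-3,18],0],[0.4,[8,-3,24],0],[0.4,[8.5,-1,29],0],[0.4,[8.5,-1,32.8],0],[0.4,[8.5,3,32.8],0],[0.4,[8.5,7,32.8],0],[0.4,[8.5,9,32.8],0],[0.4,[8.5,9,32.8],0]]' 60
python3 - <<'E'
from h import *
s=cam("side"); zoom(s,250,200,130,130,4.5,"s23")
plan(rack2w(RP,[-1,-78,0])[0],RP[2])
E
```

```text
clock: 33.4
tool_pos: [514.0, -11.9, 61.0]
orientation: [-1.57, 0.076, -0.069]
force: [-0.1, 0.7, 0.2]
opening: 0.703
tcp [514.6 -11.8  62.2] F [-0.2 -0.2  1.1] op 0.695 t 33.45 shift [0.05 6.22 0.05] twist [np.float64(0.0), np.float64(-3.142)] q7 0.15
```

View pics/s23.png

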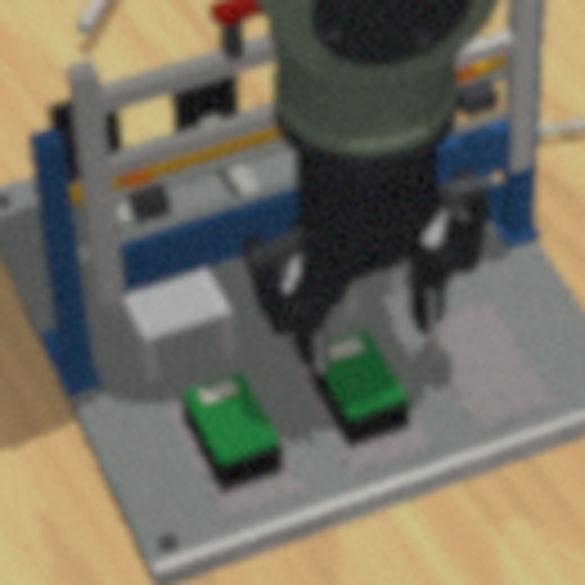

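The fingers at (310,360) and (425,325) straddle the middle green module. I descend and grip.

```bash
python3 -m jog '[[0.4,[0,2,0],0],[0.4,[0,4,0],0],[0.4,[0,5.5,0],0],[0.4,[0,6.4,0],0],[0.4,[0,6.4,0],0],[-0.2,[0,6.4,0],0],[-1,[0,6.4,0],0],[-1,[0,6.4,0],0],[-1,[0,6.4,0],0],[-1,[0,6.4,0],0],[-1,[0,6.4,0],0]]' 70
python3 -m jog '[[-1,[0,-0.7,0],0],[-1,[0,-1.5,0],0],[-1,[0,-2.5,-1],0],[-1,[0,-5,-4],0],[-1,[0,-10,-8],0],[-1,[0,-16,-11],0],[-1,[0,-16,-11],0]]' 70
python3 - <<'E'
from h import *
s=cam("side"); zoom(s,250,130,230,300,2,"s24");t=cam("top");b=boxes(t); 
overlay(t,[((411,-294),np.radians(1.5)),((582,-339),np.radians(7.7))],"t24",(400,190,130,170),3.5);
c=[582,-339]
plan([c[0]+27,c[1]-22-5,150]);plan([c[0]+27,c[1]-22-5,-7],np.radians(7.7))
E
```

```text
clock: 34.83
tool_pos: [515.6, -11.8, -0.2]
orientation: [-1.57, 0.071, -0.073]
force: [-2.4, -0.2, 12.0]
opening: 0.445
clock: 35.7
tool_pos: [505.7, -124.5, 162.6]
orientation: [-1.572, 0.071, -0.079]
force: [0.4, 1.2, -2.1]
opening: 0.445
red (456, 281, 39, 51) [ 413.9 -325.4] [121.9  94.1] 1.5
blue (466, 215, 47, 50) [ 582.2 -357.9] [119.2 117.1] 8.2
tcp [ 505.1 -121.9  159.6] F [-0.3  1.1 -2.1] op 0.446 t 35.8 shift [ 12.61   0.98 -23.34] twist None q7 0.28
tcp [ 505.1 -121.9  159.6] F [-0.3  1.1 -2.1] op 0.446 t 35.8 shift [ 12.59  16.68 -23.34] twist [np.float64(-0.227), np.float64(2.914)] q7 0.28
```

View pics/s24.png

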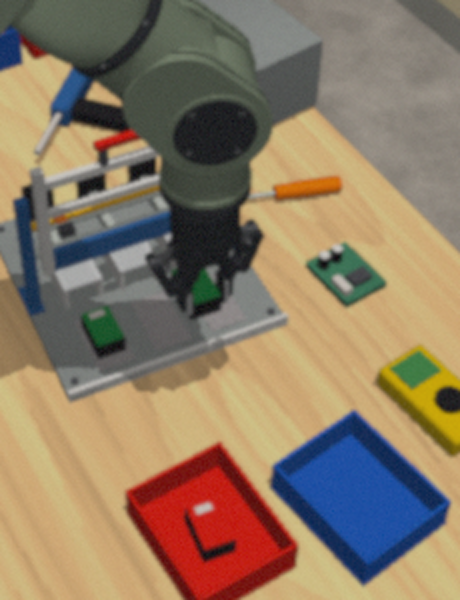

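View pics/t24.png

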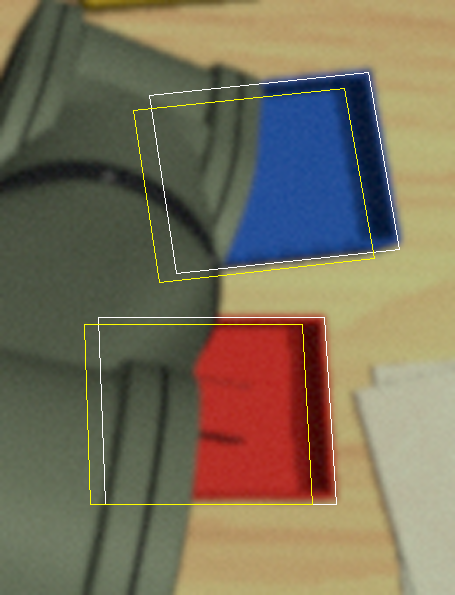

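The middle green module is held. The red box is now at about (412,−294) with its module inside, and the crate is unmoved near (584,−339).

Run:
```python
from h import *
plan([591,-390.5,60]);plan([591,-390.5,-4],np.radians(7.7))
```

```text
tcp [ 505.1 -121.9  159.6] F [-0.3  1.1 -2.1] op 0.446 t 35.8 shift [ 11.04   9.98 -25.95] twist None q7 0.28
tcp [ 505.1 -121.9  159.6] F [-0.3  1.1 -2.1] op 0.446 t 35.8 shift [ 11.03  16.38 -25.95] twist [np.float64(-0.227), np.float64(2.914)] q7 0.28
```

```bash
python3 -m jog '[[-1,[2,0,-5],-0.1],[-1,[4,0,-10],-0.2],[-1,[6,0,-15],-0.23],[-1,[8.5,0,-20],-0.23],[-1,[11,0,-26],-0.23],[-1,[11,2,-26],-0.23],[-1,[11,6,-26],-0.23],[-1,[11,9.2,-26],-0.23],[-1,[11,9.2,-26],-0.23]]' 70
python3 - <<'E'
from h import *
s=cam("side"); overlay(s,[((412,-294),np.radians(1.5)),((584,-338.5),np.radians(7.7))],"s25",(300,220,190,220),2.7)
plan([591,-390.5,-4],np.radians(7.7))
E
```

```text
clock: 36.92
tool_pos: [589.5, -388.1, 63.4]
orientation: [-1.564, -0.105, 0.113]
force: [-0.4, -0.2, -1.1]
opening: 0.443
tcp [ 590.5 -389.    65.8] F [ 0.3 -0.5 -0.5] op 0.445 t 36.98 shift [ 0.05  6.98 -0.17] twist [np.float64(0.004), np.float64(-3.137)] q7 0.73
```

View pics/s25.png

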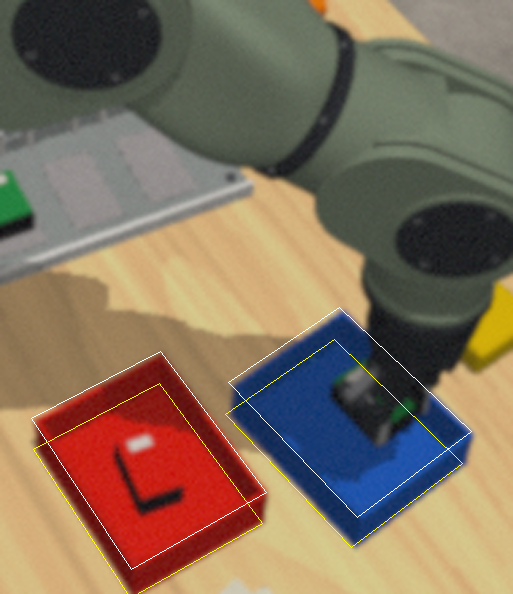

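The crate matches the overlay and the module is over it. I lower and release.

```bash
python3 -m jog '[[-1,[0,2,-0.1],0],[-1,[0,4,-0.1],0],[-1,[0,6,-0.1],0],[-1,[0,6.8,-0.1],0],[-1,[0,6.8,-0.1],0],[-1,[0,6.8,-0.1],0],[0.3,[0,6.8,-0.1],0],[0.3,[0,6.8,-0.1],0],[0.3,[0,6.8,-0.1],0],[0.3,[0,6.8,-0.1],0],[0.3,[0,5,-0.1],0],[0.3,[0,1,-0.1],0],[0.3,[0,-5,-0.1],0],[0.3,[0,-9,-0.1],0],[0.3,[0,-9,-0.1],0]]' 70
python3 - <<'E'
from h import *
s=cam("side"); zoom(s,300,220,190,220,2.7,"s26")
t=cam("top"); zoom(t,220,150,200,200,3,"t26")
plan(rack2w(RP,[-81,-78,0])[0],RP[2])
E
```

```text
clock: 38.85
tool_pos: [592.1, -392.1, 161.5]
orientation: [-1.572, -0.112, 0.105]
force: [-0.6, 0.2, -0.9]
opening: 0.648
tcp [ 590.9 -391.2  157.5] F [ 0.4  1.1 -0.2] op 0.647 t 38.95 shift [-10.09  15.73  40.49] twist [np.float64(0.23), np.float64(-2.911)] q7 0.73
```

View pics/s26.png

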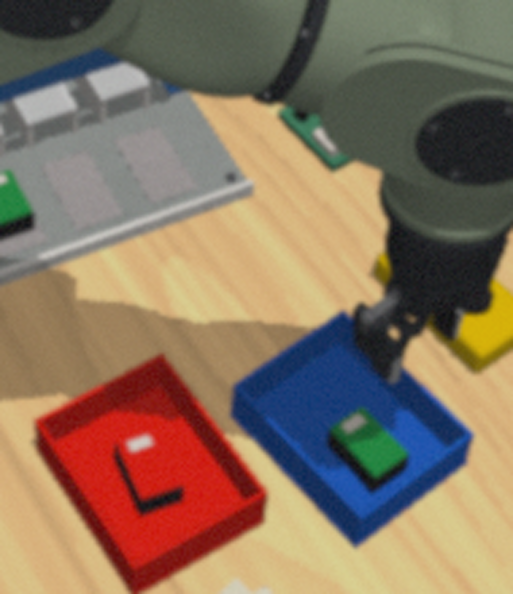

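View pics/t26.png

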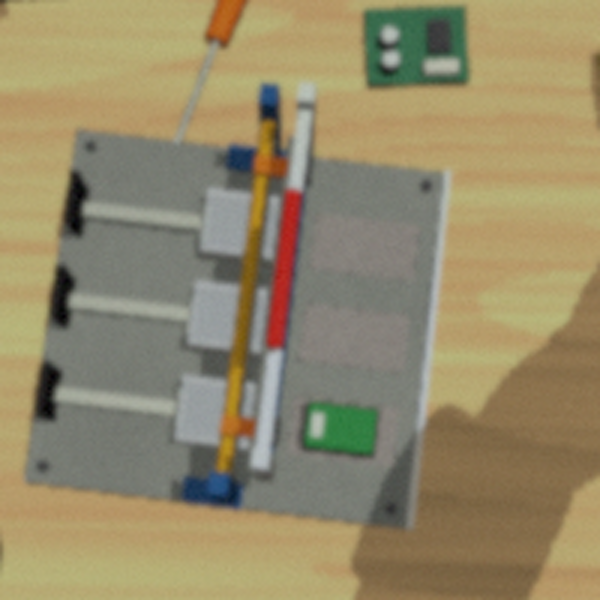

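The green module is in the crate at (370,445), all slides are home and the gate hangs. I go for the last module.

```bash
python3 -m jog '[[0.4,[-1,0,6],0.1],[0.4,[-3,0,12],0.23],[0.4,[-4,0,18],0.23],[0.4,[-6,0,24],0.23],[0.4,[-8,0,30],0.23],[0.4,[-9,0,36],0.23],[0.4,[-10.1,0,40.5],0.23],[0.4,[-10.1,3,40.5],0.23],[0.4,[-10.1,7,40.5],0.23],[0.4,[-10.1,9.5,40.5],0.23],[0.4,[-10.1,9.5,40.5],0.23]]' 60
python3 - <<'E'
from h import *
s=cam("side"); zoom(s,240,200,130,140,4.2,"s27")
plan(rack2w(RP,[-81,-78,0])[0],RP[2])
E
```

```text
clock: 40.33
tool_pos: [434.1, -4.1, 60.6]
orientation: [-1.57, 0.075, -0.07]
force: [-0.1, 1.0, 0.7]
opening: 0.699
tcp [434.6  -4.1  61.7] F [0.6 0.2 0.6] op 0.702 t 40.38 shift [0.08 6.17 0.02] twist [np.float64(-0.0), np.float64(3.141)] q7 0.13
```

View pics/s27.png

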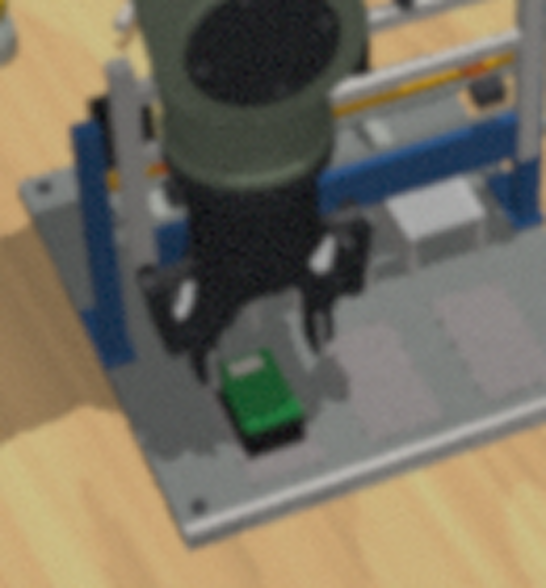

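The fingers at (200,370) and (320,340) straddle the last module. I grip and take it out.

```bash
python3 -m jog '[[0.4,[0,2,0],0],[0.4,[0,4,0],0],[0.4,[0,5.5,0],0],[0.4,[0,6.3,0],0],[0.4,[0,6.3,0],0],[-0.2,[0,6.3,0],0],[-1,[0,6.3,0],0],[-1,[0,6.3,0],0],[-1,[0,6.3,0],0],[-1,[0,6.3,0],0],[-1,[0,6.3,0],0]]' 70
python3 -m jog '[[-1,[0,-0.7,0],0],[-1,[0,-1.5,0],0],[-1,[0,-2.5,-1],0],[-1,[0,-5,-4],0],[-1,[0,-10,-8],0],[-1,[0,-10,-11],0],[-1,[0,-10,-11],0]]' 70
python3 - <<'E'
from h import *
t=cam("top"); boxes(t); bs=[((412,-294),np.radians(1.5)),((584,-338.5),np.radians(7.7))]
s=cam("side"); overlay(s,bs,"s28",(250,200,240,250),2.3)
plan([582,-321,160]);plan([582,-321,-4],np.radians(7.7))
E
```

```text
clock: 41.75
tool_pos: [435.6, -4.0, -0.1]
orientation: [-1.57, 0.071, -0.073]
force: [-0.9, -0.4, 19.8]
opening: 0.447
clock: 42.62
tool_pos: [424.7, -116.1, 99.8]
orientation: [-1.571, 0.074, -0.076]
force: [0.5, 0.8, -2.5]
opening: 0.446
red (463, 281, 32, 51) [ 414.2 -336.4] [122.2  71.6] 1.8
blue (444, 215, 69, 51) [ 582.7 -338.6] [125.2 156.5] 7.5
tcp [ 424.9 -113.6   99. ] F [ 0.2  0.8 -1. ] op 0.447 t 42.73 shift [ 17.56  -6.1  -19.2 ] twist None q7 0.28
tcp [ 424.9 -113.6   99. ] F [ 0.2  0.8 -1. ] op 0.447 t 42.73 shift [ 17.57  10.3  -19.2 ] twist [np.float64(-0.227), np.float64(2.915)] q7 0.28
```

View pics/s28.png

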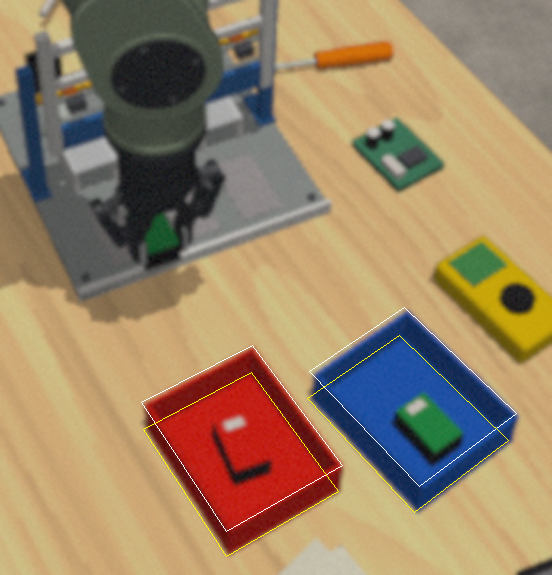

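The module is held and the crate is still where the overlay puts it. The first module sits in its −y half, so this one goes to the +y half.

```bash
python3 -m jog '[[-1,[2,-4,-2],-0.1],[-1,[6,-6,-6],-0.2],[-1,[10,-6,-10],-0.23],[-1,[14,-6,-15],-0.23],[-1,[17.6,-6,-19.2],-0.23],[-1,[17.6,-3,-19.2],-0.23],[-1,[17.6,1,-19.2],-0.23],[-1,[17.6,3.5,-19.2],-0.23],[-1,[17.6,3.5,-19.2],-0.23]]' 70
python3 - <<'E'
from h import *
s=cam("side"); zoom(s,300,220,190,220,2.7,"s29")
plan([582,-321,-4],np.radians(7.7))
E
```

```text
clock: 43.85
tool_pos: [582.0, -319.4, 62.0]
orientation: [-1.566, -0.107, 0.112]
force: [-0.6, 0.3, -0.3]
opening: 0.441
tcp [ 582.8 -320.    63.7] F [ 0.2 -0.7 -0.1] op 0.444 t 43.9 shift [-0.09  6.77 -0.1 ] twist [np.float64(0.005), np.float64(-3.137)] q7 0.62
```

View pics/s29.png

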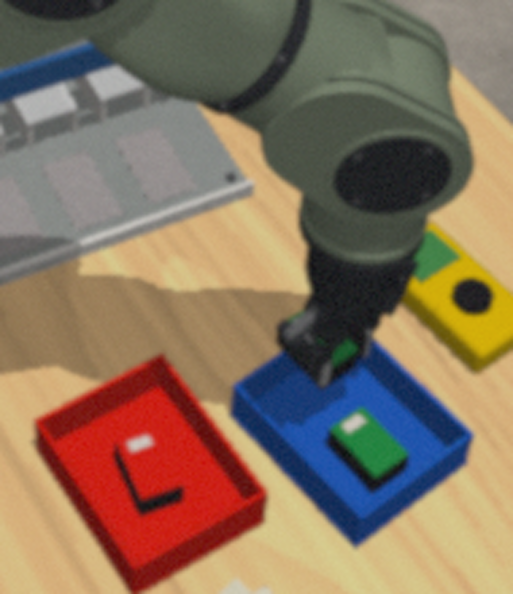

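Run:
```python
from h import *
s=cam("side")
px=np.array([[333,428],[365,408],[407,460],[374,483]])/2.7+[300,220]
W=back(s,px,33); print(W.round(1))
a=np.radians(7.7); c=np.array([584,-338.5])
print([(np.array([[np.cos(a),np.sin(a)],[-np.sin(a),np.cos(a)]])@(w[:2]-c)).round(1) for w in W])
```

```text
[[ 568.7 -342.9   33. ]
 [ 603.9 -340.2   33. ]
 [ 604.6 -398.6   33. ]
 [ 567.9 -402.5   33. ]]
[array([-15.8,  -2.3]), array([19.5, -4.4]), array([ 12.3, -62.3]), array([-24.6, -61.2])]
```

Module A occupies local y −62 to −3, and the fingers stay beyond +7, so it is clear. I lower and release.

```bash
python3 -m jog '[[-1,[0,2,0],0],[-1,[0,4,0],0],[-1,[0,6,0],0],[-1,[0,6.7,0],0],[-1,[0,6.7,0],0],[-1,[0,6.7,0],0],[0.3,[0,6.7,0],0],[0.3,[0,6.7,0],0],[0.3,[0,6.7,0],0],[0.3,[0,6.7,0],0],[0.3,[0,5,0],0],[0.3,[0,1,0],0],[0.3,[0,-5,0],0],[0.3,[0,-11,0],0],[0.3,[0,-16,0],0],[0.3,[0,-20,0],0],[0.3,[0,-20,0],0]]' 70
python3 - <<'E'
from h import *
s=cam("side"); zoom(s,220,130,270,320,1.8,"s30"); t=cam("top"); cv2.imwrite("pics/t30.png",t["pixels"])
o=arm.get_obs(); print(o["tool_pos"],o["force"],o["opening"],o["clock"])
E
```

```text
clock: 46.08
tool_pos: [583.4, -321.3, 267.9]
orientation: [-1.571, -0.112, 0.105]
force: [-0.1, -0.1, -0.7]
opening: 0.649
[ 582.52385979 -320.74391463  264.356906  ] [-0.64170262 -0.14883122 -0.56377461] 0.6444702231889626 46.175
```

View pics/s30.png

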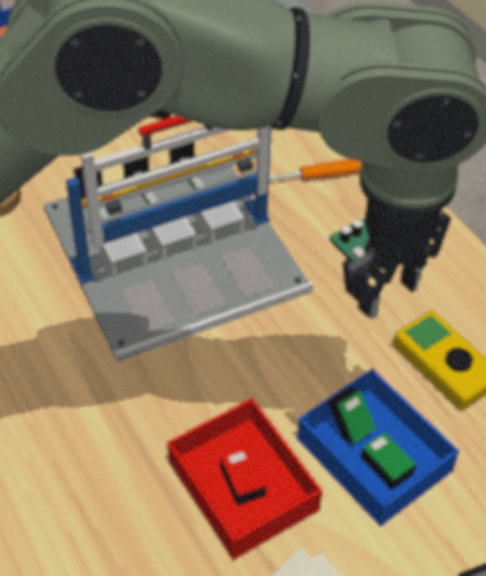

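View pics/t30.png

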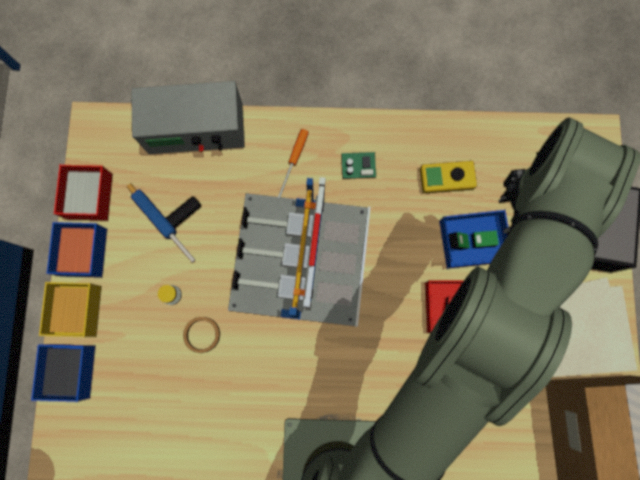

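Both green modules are in the crate, but the second at (353,418) looks turned or tilted. I look closer.

Run:
```python
from h import *
s=cam("side"); zoom(s,380,330,100,100,6,"s31"); t=cam("top"); zoom(t,435,205,85,70,7,"t31")
```

```text
(no output)
```

View pics/s31.png

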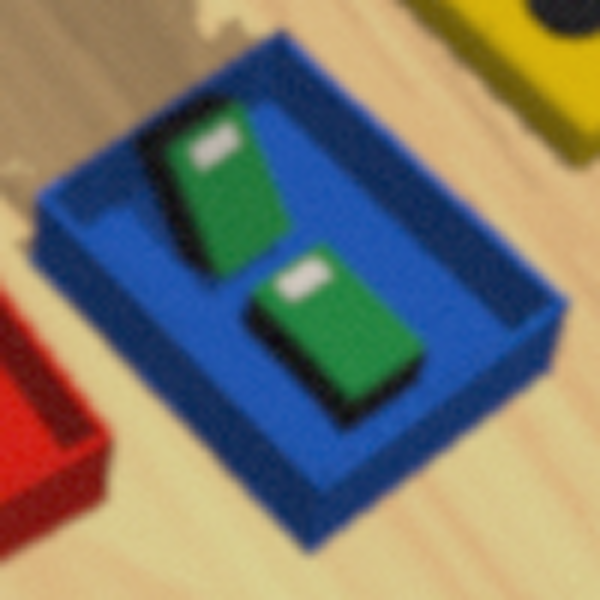

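View pics/t31.png

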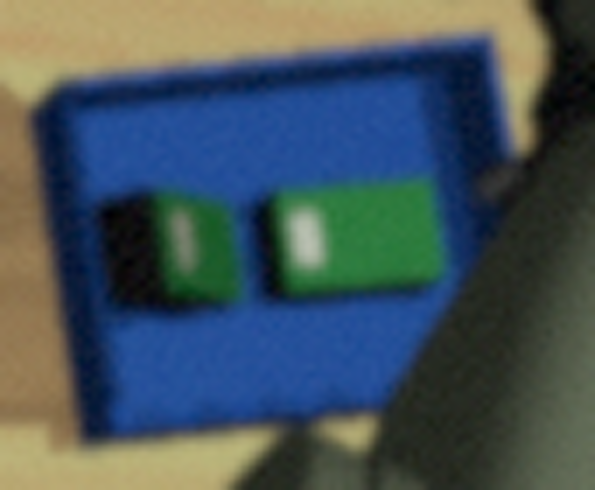

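The second green module leans with its rear end up against the crate's +y wall. I fit its tilt before pressing it flat.

Run:
```python
from h import *
from scipy.optimize import least_squares
s=cam("side"); t=cam("top")
# model lid corners: rear(label end,+y) left/right, front right/left
L=np.array([[-20,30,28],[20,30,28],[20,-30,28],[-20,-30,28]],float)
S=np.array([[170,150],[242,100],[292,225],[222,278]])/6+[380,330]
T=np.array([[165,300],[155,195],[235,210],[240,298]])/7+[435,205]
def pts(p,Q): return R.from_euler("ZX",[p[3],p[4]]).apply(Q)+p[:3]
f=lambda p:np.r_[(proj(s,pts(p,L))-S).ravel(),(proj(t,pts(p,L))-T).ravel()]
r=least_squares(f,[580,-300,30,0.13,0.8],loss="soft_l1"); print(r.x.round(2),np.degrees(r.x[3:]),f(r.x).reshape(-1,2).round(1))
Q=np.array([[0,30,28],[0,30,0],[0,-30,28],[0,-30,0]],float); W=pts(r.x,Q)
a=np.radians(7.7); c=np.array([584,-338.5]); M=np.array([[np.cos(a),np.sin(a)],[-np.sin(a),np.cos(a)]])
for w in W: print(w.round(1),"local",(M@(w[:2]-c)).round(1),"z",w[2].round(1))
```

```text
[ 5.7603e+02 -2.8403e+02  2.6590e+01  1.3000e-01  8.7000e-01] [ 7.39571179 49.56502155] [[-1.7 -0.2]
 [-0.8 -0.6]
 [ 0.4  0.8]
 [-0.6  0.9]
 [ 1.  -1. ]
 [ 0.  -1.8]
 [-1.1 -1.9]
 [ 0.6  0.8]]
[ 576.3 -285.9   67.6] local [-0.6 53.2] z 67.6
[ 573.5 -264.7   49.4] local [-0.5 74.5] z 49.4
[ 581.3 -324.5   21.9] local [-0.8 14.3] z 21.9
[ 578.5 -303.3    3.8] local [-0.7 35.6] z 3.8
```

The fit is consistent: tilt about 50°, rear-bottom edge on the wall at local y 74.5, z 49, front-bottom edge at y 36. I nudge the rear face toward −y with shut fingers from above the rim, so it drops flat.

Run:
```python
from h import *
plan([569.3,-234.5,40],np.radians(7.7))
```

```text
tcp [ 582.4 -320.7  263.2] F [ 0.3 -0.7  0.2] op 0.647 t 46.38 shift [-0.09 22.33  8.71] twist [np.float64(0.004), np.float64(-3.138)] q7 0.62
```

```bash
python3 -m jog '[[-1,[-0.1,0,4],0],[-1,[-0.1,0,8.7],0],[-1,[-0.1,5,8.7],0],[-1,[-0.1,10,8.7],0],[-1,[-0.1,15,8.7],0],[-1,[-0.1,19,8.7],0],[-1,[-0.1,22.3,8.7],0],[-1,[-0.1,22.3,8.7],0],[-1,[-0.1,22.3,8.7],0]]' 40
python3 - <<'E'
from h import *
s=cam("side"); zoom(s,370,310,110,120,5,"s32"); plan([569.3,-234.5,36])
E
```

```text
clock: 47.5
tool_pos: [570.2, -235.1, 42.1]
orientation: [-1.569, -0.109, 0.107]
force: [0.2, -0.8, 0.2]
opening: 0.003
tcp [ 570.4 -235.1   42.3] F [-0.  -0.3  0.4] op -0.005 t 47.55 shift [-0.1   0.63  0.08] twist None q7 0.52
```

View pics/s32.png

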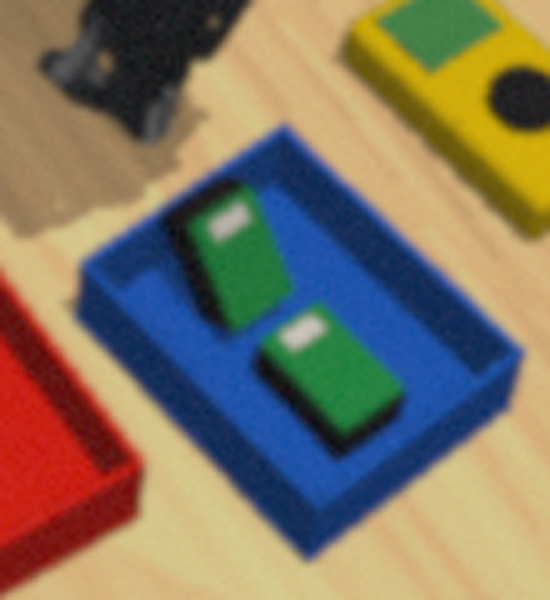

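The fingertip at (155,135) is behind the crate's +y wall. I lower 5 mm and push.

```bash
python3 -m jog '[[-1,[0,0.6,0],0],[-1,[0,0.6,-1],0],[-1,[0,0.6,-2],0],[-1,[0,0.6,-2.5],0],[-1,[0,0.6,-3],0],[-1,[0,0.6,-3.4],0],[-1,[0,0.6,-3.8],0],[-1,[0,0.6,-4.2],0],[-1,[0,0.6,-4.2],0]]' 40
python3 - <<'E'
from h import *
s=cam("side"); zoom(s,370,310,110,120,5,"s33")
E
```

```text
clock: 48.68
tool_pos: [576.4, -276.1, 36.2]
orientation: [-1.568, -0.11, 0.107]
force: [-3.1, 5.9, 21.0]
opening: -0.004
```

View pics/s33.png

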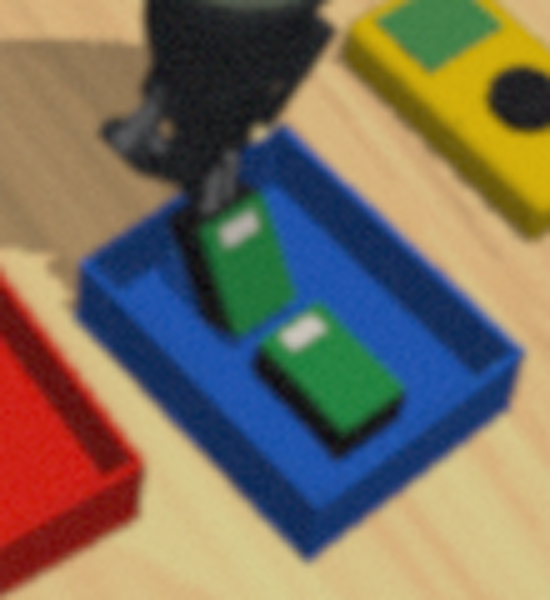

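It moved a little (21 N on the tool). I continue toward −y at the same height.

```bash
python3 -m jog '[[-1,[0,0,-0.4],0],[-1,[0,0,-0.8],0],[-1,[0,0,-1.2],0],[-1,[0,0,-1.6],0],[-1,[0,0,-1.6],0]]' 40
python3 - <<'E'
from h import *
s=cam("side"); zoom(s,370,310,110,120,5,"s34")
E
```

```text
clock: 49.35
tool_pos: [579.6, -294.5, 38.9]
orientation: [-1.573, -0.112, 0.104]
force: [-8.0, 0.7, 54.2]
opening: -0.006
```

View pics/s34.png

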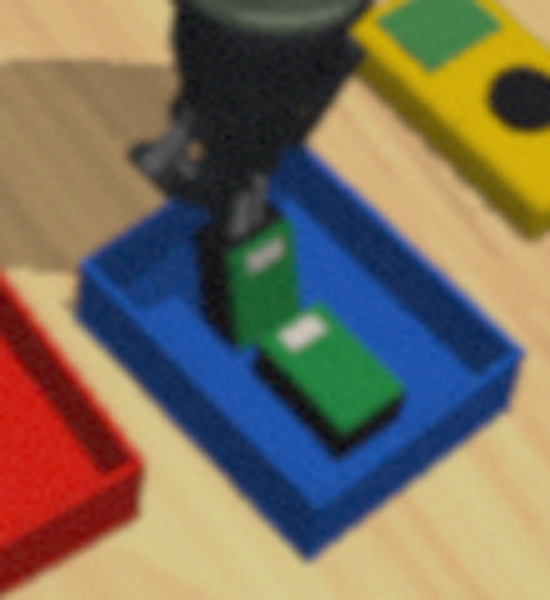

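The module is now nearly upright. I lift off straight away and look.

```bash
python3 -m jog '[[-1,[0,-0.5,0],0],[-1,[0,-2,0],0],[-1,[0,-5,0],0],[-1,[0,-10,2],0],[-1,[0,-14,5],0],[-1,[0,-14,5],0],[-1,[0,-14,5],0]]' 40
python3 - <<'E'
from h import *
s=cam("side"); zoom(s,370,310,110,120,5,"s35"); t=cam("top"); zoom(t,435,205,85,70,7,"t35")
E
```

```text
clock: 50.28
tool_pos: [570.6, -243.0, 174.8]
orientation: [-1.568, -0.108, 0.109]
force: [-0.2, -0.2, 0.6]
opening: 0.002
```

View pics/s35.png

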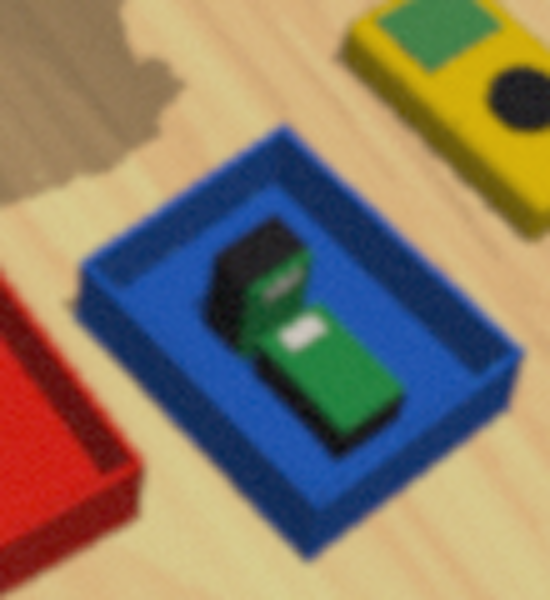

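View pics/t35.png

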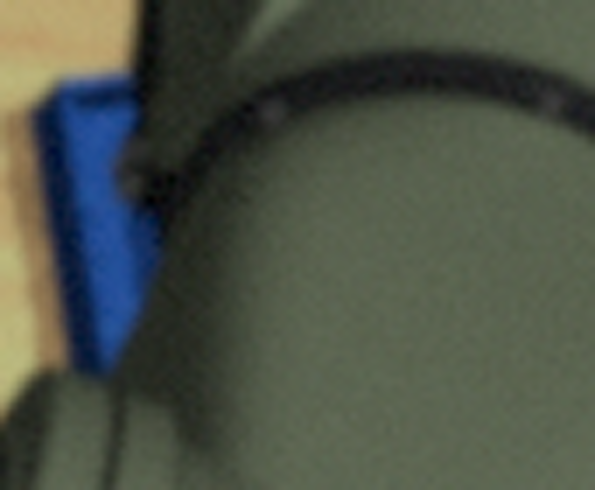

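The module now stands on end against the first one, lid facing it. I topple it back toward +y by pushing its top from the −y side.

Run:
```python
from h import *
plan([587.7,-373.2,32],np.radians(7.7))
```

```text
tcp [ 570.4 -243.3  174. ] F [-0.2 -0.6 -0.3] op 0.003 t 50.38 shift [ -0.04  14.2  -13.11] twist [np.float64(0.003), np.float64(-3.139)] q7 0.52
```

```bash
python3 -m jog '[[-1,[0,0,-4],0],[-1,[0,0,-8],0],[-1,[0,0,-13.1],0],[-1,[0,0,-13.1],0],[-1,[0,5,-13.1],0],[-1,[0,9,-13.1],0],[-1,[0,12,-13.1],0],[-1,[0,14,-13.1],0],[-1,[0,14,-13.1],0]]' 40
python3 - <<'E'
from h import *
s=cam("side"); zoom(s,370,310,110,120,5,"s36"); plan([587.7,-373.2,32])
E
```

```text
clock: 51.5
tool_pos: [588.3, -372.1, 33.7]
orientation: [-1.567, -0.107, 0.11]
force: [-0.4, 0.3, 0.5]
opening: -0.001
tcp [ 588.9 -372.6   35. ] F [-0.4  0.3  0.3] op -0.002 t 51.55 shift [-0.13  0.3  -0.05] twist None q7 0.67
```

View pics/s36.png

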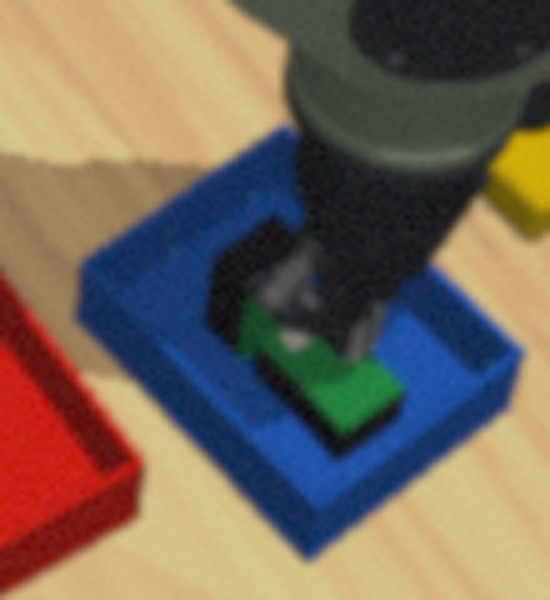

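```bash
python3 -m jog '[[-1,[0,0,1],0],[-1,[0,0,2],0],[-1,[0,0,2.7],0],[-1,[0,0,3.4],0],[-1,[0,0,4.1],0],[-1,[0,0,4.8],0],[-1,[0,0,5.3],0],[-1,[0,0,5.3],0]]' 40
python3 - <<'E'
from h import *
s=cam("side"); zoom(s,370,310,110,120,5,"s37"); t=cam("top"); zoom(t,435,205,85,70,7,"t37")
E
```

```text
clock: 52.55
tool_pos: [581.6, -319.7, 34.9]
orientation: [-1.568, -0.109, 0.109]
force: [-0.3, -1.2, 0.4]
opening: 0.0
```

View pics/s37.png

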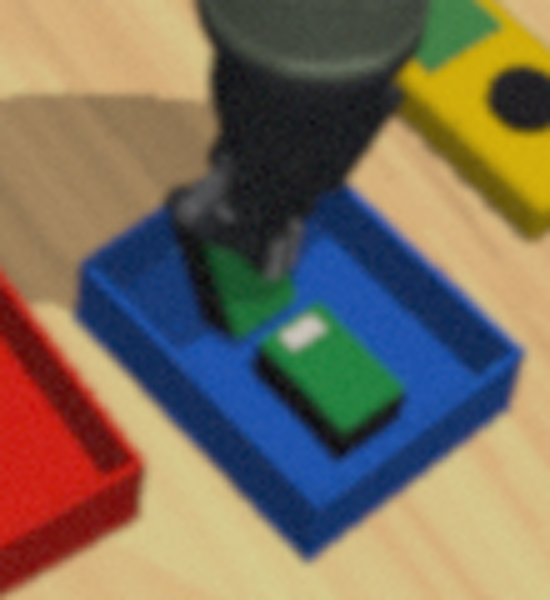

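View pics/t37.png

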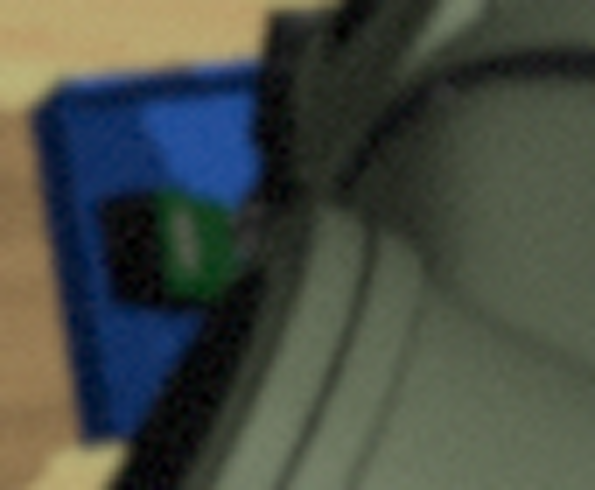

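It leans on the wall again. A better fix is to grip its sides, shift it bodily about 22 mm toward −y so the front edge clears the space, then release so it falls flat.

```bash
python3 -m jog '[[-1,[0,-3,0],0],[0.4,[0,-8,0],0],[0.4,[0,-10,0],0],[0.4,[0,-10,2.1],0],[0.4,[0,-10,2.1],0],[0.4,[0,-10,2.1],0]]' 40
python3 - <<'E'
from h import *
from scipy.optimize import least_squares
s=cam("side"); zoom(s,370,310,110,120,5,"s38"); t=cam("top"); zoom(t,435,205,85,70,7,"t38")
plan([577.9,-298.9,8],np.radians(7.7))
E
```

```text
clock: 53.4
tool_pos: [578.6, -299.9, 134.7]
orientation: [-1.569, -0.108, 0.108]
force: [1.2, -0.2, 0.7]
opening: 0.7
tcp [ 578.5 -300.   134.6] F [0.1 0.  0.2] op 0.698 t 53.5 shift [-0.04 12.66  0.12] twist [np.float64(0.003), np.float64(-3.139)] q7 0.59
```

View pics/s38.png

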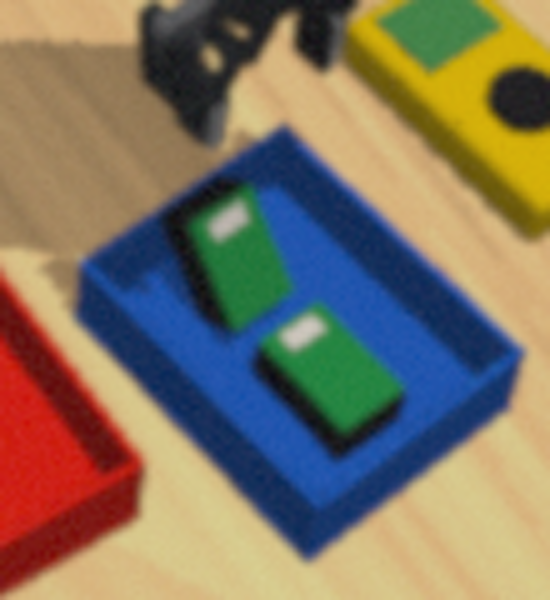

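It is back in the same leaning pose. I descend astride it and grip.

```bash
python3 -m jog '[[0.4,[0,4,0.1],0],[0.4,[0,8,0.1],0],[0.4,[0,10.5,0.1],0],[0.4,[0,12,0.1],0],[0.4,[0,12.7,0.1],0],[0.4,[0,12.7,0.1],0],[-0.2,[0,12.7,0.1],0],[-1,[0,12.7,0.1],0],[-1,[0,12.7,0.1],0],[-1,[0,12.7,0.1],0],[-1,[0,12.7,0.1],0]]' 50
python3 - <<'E'
from h import *
s=cam("side"); zoom(s,370,310,110,120,5,"s39")
E
```

```text
clock: 54.88
tool_pos: [578.9, -298.6, 8.7]
orientation: [-1.569, -0.109, 0.108]
force: [-1.1, -0.2, 7.0]
opening: 0.454
```

View pics/s39.png

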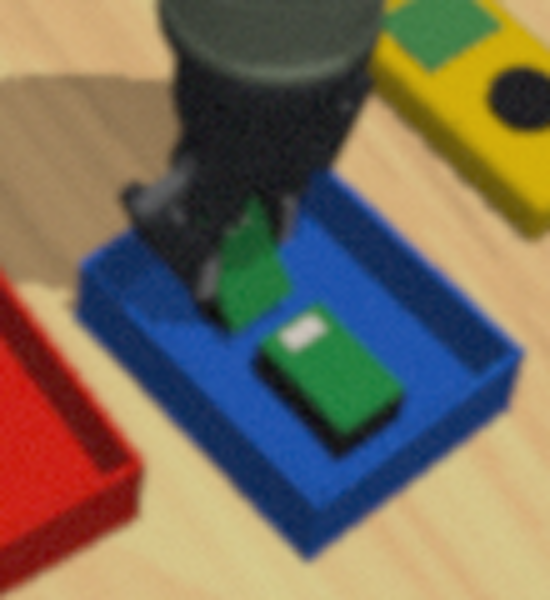

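Gripped (opening 0.454). I shift it −y by 24 mm and release.

```bash
python3 -m jog '[[-1,[0,-0.3,0],0],[-1,[0,-0.3,-0.6],0],[-1,[0,-0.3,-1.2],0],[-1,[0,-0.3,-1.8],0],[-1,[0,-0.3,-2.4],0],[-1,[0,-0.3,-2.4],0],[0.4,[0,-0.3,-2.4],0],[0.4,[0,-0.3,-2.4],0],[0.4,[0,-0.3,-2.4],0],[0.4,[0,-0.3,-2.4],0],[0.4,[0,-0.3,-2.4],0]]' 50
python3 - <<'E'
from h import *
s=cam("side"); zoom(s,370,310,110,120,5,"s40")
E
```

```text
clock: 56.3
tool_pos: [581.8, -322.0, 10.8]
orientation: [-1.568, -0.108, 0.108]
force: [-0.6, 0.5, 0.7]
opening: 0.703
```

View pics/s40.png

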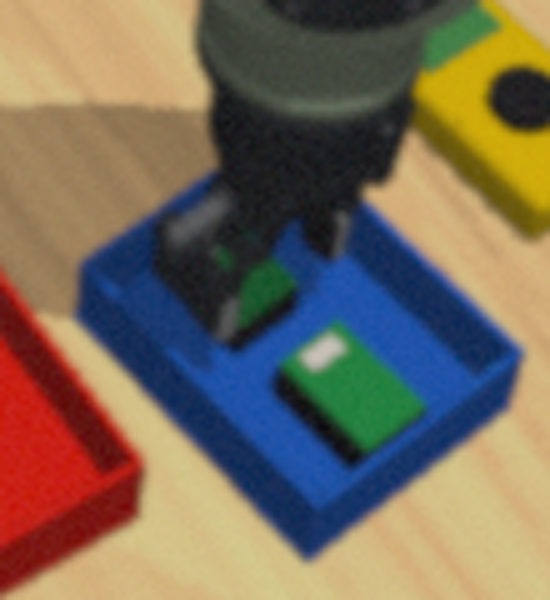

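It appears to lie flat now, its front face showing at (265,325). I raise clear and move the arm off to inspect everything.

```bash
python3 -m jog '[[0.4,[0,-2,0],0],[0.4,[0,-6,0],0],[0.4,[0,-12,0],0],[0.4,[0,-18,0],0],[0.4,[0,-24,0],0],[0.4,[0,-24,6],0],[0.4,[-5,-24,12],0],[0.4,[-8,-24,17],0],[0.4,[-8,-24,17],0],[0.4,[-8,-24,17],0]]' 50
python3 - <<'E'
from h import *
s=cam("side"); zoom(s,300,320,190,130,4.2,"s41"); t=cam("top"); zoom(t,210,160,310,190,2.5,"t41"); zoom(s,220,130,200,200,3,"s41b")
o=arm.get_obs(); print(o["tool_pos"],o["force"],o["clock"])
E
```

```text
clock: 57.6
tool_pos: [479.2, -164.1, 252.4]
orientation: [-1.569, -0.111, 0.108]
force: [0.8, -0.2, -0.1]
opening: 0.698
[ 479.81221059 -165.29828673  251.53206741] [ 0.71221319  0.09033786 -0.40183403] 57.7
```

View pics/s41.png

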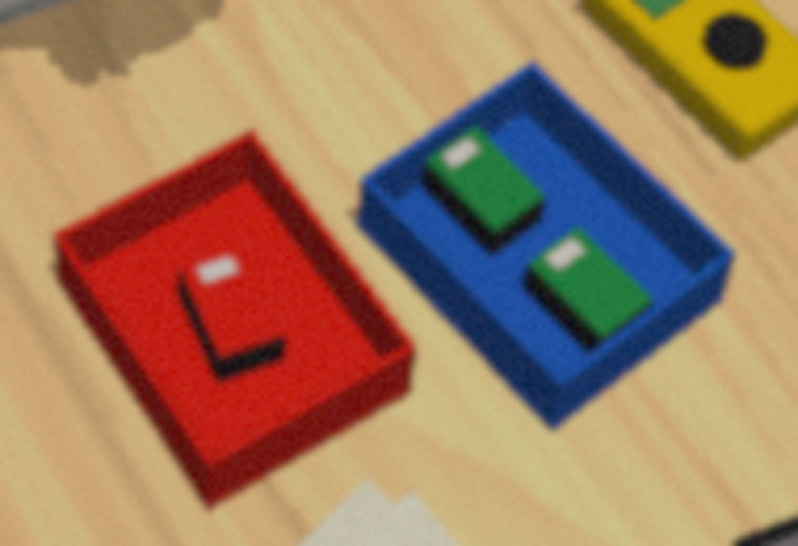

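View pics/t41.png

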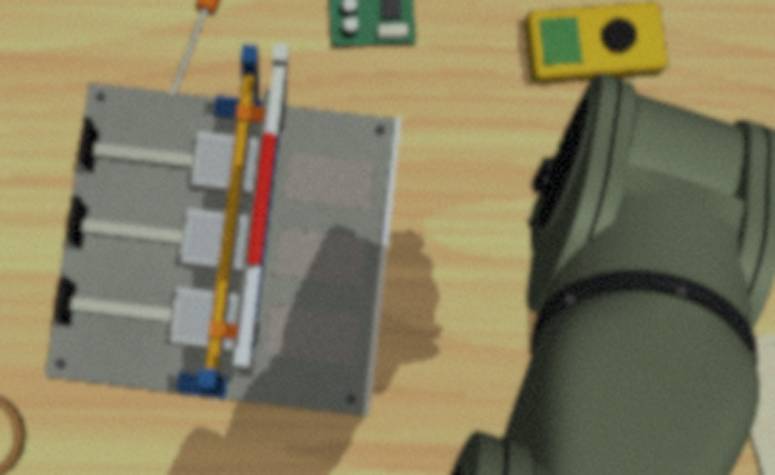

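View pics/s41b.png

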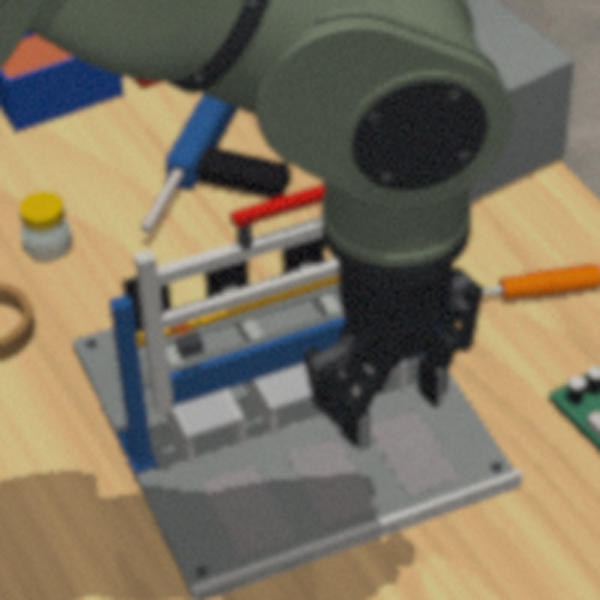

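Both green modules lie flat in the crate, at (485,185) and (590,285). The red one is flat in the red box. The hooks are still on the yellow rung in the top view, at (250,113) and (223,330), and the nests are empty. I hand in.

Run:
```python
from station import arm
print(arm.close_job(), arm.get_obs()["clock"])
```

```text
the job is handed in; nothing more can be done
the job is handed in; nothing more can be done
```

The job is done and handed in at about 58 s. The gate was locked first: raised about 130 mm by its red bar, lowered onto the yellow rung and let go. I then pressed each of the three ejectors close to its end stop in turn. The two green-lidded modules are in the blue crate and the red-lidded one is in the red reject box.

**Last checks:** Pictures taken just before hand-in showed:
- the hooks still on the yellow rung
- the nests and apron empty
- the slides home
- all three modules flat and lid up in the right boxes
- the arm free, with no force on the tool

No tool or bystander in view looked moved, but I made no full-bench check at the end.

**What went wrong along the way:**
- **Fingertips higher than reported:** the tips showed about 20 mm above the reported TCP, so my first grip on the bar closed on nothing. I corrected for it.
- **Second green module leaned:** it first came to rest against the crate wall. My first push stood it on end with up to 54 N on the tool. I then tipped it back, gripped it and laid it flat, and the first green module may have slid a little in the crate.
- **Reject box shifted:** it was about 15 mm out of place right after I put the red module in. I took this as the announced knock but did not establish the cause.

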